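Unload the press mould onto the weighing scale

ROBOT

A 6-joint arm with a two-finger parallel gripper is mounted at the origin on the work surface. World frame = base frame: x ahead of the robot, y to its left, z up, the work surface at z = 0. Lengths are in m, angles in rad, forces in N, time in s.
With the tool pointing down it reaches from about 0.275 to 0.85 m from the base axis. Payload 5.2 kg.
Tool frame: the origin (TCP) lies midway between the tips of the shut fingers; the grasp point (between the pads) lies 19 mm behind it (bot.grasp_offset is the distance from the TCP to the grasp point, in m); z points along the fingers, y is the direction in which the jaws open and shut (so a half turn about z gives the same grasp; the last joint's range is limited). The gripper opens to 85 mm and grips with 20 to 120 N. Pads are 22 mm wide; open, the fingers measure 114 mm over their backs; the gripper's body (76 mm by 85 mm) begins 54 mm behind the grasp point. The pads swing forward as they close: fully open they stand 13 mm farther back than shut.
Start: joints at [-1.518, 0.259, 1.535, -0, 1.348, -0.203], TCP at [0.139, -0.532, 0.192] pointing down, gripper open.
Joint ranges: [-3.14, 3.14], [-0.91, 2.08], [0.19, 2.58], [-1.22, 4.36], [0.22, 2.71], [-3.12, 3.12]. Speed limits (rad/s): [2.57, 2.57, 3.14, 3.14, 3.14, 3.14].

INTERFACE

Orientations are given as a 3x3 rotation matrix whose columns are the frame's x, y, z axes.
In Python, from cell import bot gives the robot as it stands. The module is installed in compiled form; this text tells all that it offers.
- The arm moves only by the tool arm_command, never from a script. Its argument "series" is a list of rows, each an object with "offset": the shift along the tool's x, y, z as a fraction of full scale, a list of three; "dr": the turn, a rotation vector about the tool's x, y, z as a fraction of full scale, a list of three; "jaw": the gripper's target within -1 to 1 (fully open at 1, half-way at 0, shut at -1). In form: [{"offset": [dx, dy, dz], "dr": [wx, wy, wz], "jaw": jaw}, ...]. A call has 1 to 8 rows; each row shifts and turns the commanded pose from where the row before left it, along the tool's axes as they then stand; what a row does not reach is not made up. Full scale, the value 1, is 80 cm for a shift and pi/4 rad for a turn. A row lasts 1/12 s, in which the tool goes at most 41.7 mm and 7.16 degrees, less where a joint would pass 70% of its speed; a pose out of reach is approached as far as the arm can. A call with a number of a shift or a turn outside -1 to 1 is refused whole. A call with a gripper value outside its range is refused whole. The fingers move at their own pace and stop on an object; "grip_force" is the grip in N (left out, the last holds). Time passes only in rows, so rows that do not move let the fingers close. It gives the time, the measured TCP pose, the force and the opening at its end, in the units of the state.
- bot.observe(): the state, without advancing time (a new reading comes with each control period).
- bot.grab_frame(name): name is "scene" or "top" or "wrist"; returns a dict with "frame" (420x560x3 uint8, red, green, blue), "z_map" (420x560 float32, m along the optical axis (not along the pixel's ray), 0 where there is no reading), "intrinsics" (3x3 intrinsics, pixels), "extrinsics" (4x4, takes a point from world to camera coordinates); the wrist camera has in their place "tool_from_camera" (4x4, takes a point from camera to tool coordinates, whose origin is the TCP and whose axes are the flange's). Camera axes: x right, y down, z forward; pixel columns grow to the right and rows downward; lengths in m; the calibration is good to about 2 mm. A picture is of the moment at which its call begins: read the wrist's pose just before it.
- bot.close_job(): hands the job in, once; it reports no verdict.
The state is a dict: "clock": time; "joint_pos": joint angles; "qd": joint speeds; "tau": joint torques, N m; "ee_pos": TCP position; "eef_rot": TCP orientation; "force": force on the tool from outside, world axes, zero at the start; "wrist_torque": the same for the moment, N m; "finger_gap": finger opening in m.
Only numpy, scipy, OpenCV 4.12 (cv2) and the standard library are available. Lean on these libraries where they do the work, as an engineer would, in place of code of your own. Each camera call takes 0.05 s, during which the arm holds its last target.

TASK

Set the blue weighing pan onto the scale so that it sits fully home over the two brass pegs, then press the green zero button right down. Next lift every pressed part out of the open mould and put it in the pan (any way up), and when all are in, press the red total button right down; leave the pan fully home on the scale and the other things on the bench undisturbed.

Things in the scene. Friction and masses are not known exactly. Their poses are not given: they have to be found in the camera images.
- pan_bar (a point): Middle of the orange lifting bar of the loose blue weighing pan, 42 mm above the pan's underside; z up. The bar stands at the pan's centre, 16 mm thick (pan x), 44 mm long (pan y), from the inner floor (18 mm above the underside) up to 66 mm; lift the pan by it. Pan about 0.42 kg, a tray 150 (x) x 200 (y) mm outside, walls 4 mm thick, their tops 40 mm above the underside.
- pan_foot (a point): Centre of the pan's underside, axes as pan_bar. Beneath the pan's floor, at y = +60 and -60 mm, are two square sockets 16 mm wide and 14 mm deep, open downward, for the scale's pegs. The pan may go on either way round. It is home when this point lies on scale_seat.
- scale_seat (a point): Middle of the flat top of the bench scale, 50 mm above the table; x points away from its white console, z up. Grey housing 160 (x) x 210 (y) mm, fixed, elsewhere each time. Two brass pegs 12 mm thick, 12 mm tall, with tapered tips stand on the top at y = +60 and -60 mm. The console (70 mm deep, 36 mm high) is on the -x side.
- zero_top (a point): Top centre of the green zero button (28 mm across) on the scale's console at y = -60 mm; pushed down.
- total_top (a point): Top centre of the red total button (28 mm across) on the scale's console at y = +60 mm; pushed down.
- zero (a joint): Travel of the green button, 0 up to 0.006 m fully down (a spring, about 5 N fully down).
- total (a joint): Travel of the red button, 0 up to 0.006 m fully down (a spring, about 5 N fully down).
- die: Open lower mould half, pale aluminium block 145 (x) x 196 (y) x 30 mm high, fixed, somewhere else each time; origin at the centre of its underside, z up. Six cavities 52 (x) x 36 (y) mm, 14 mm deep from its top, at x = -34 and +34 mm, y = -62, 0 and +62 mm; some are empty.
- part1_center (a point): Pressed part (may be absent), near black, about 0.11 kg, one rigid piece: base 50 (x) x 34 (y) x 14 mm, and on it, centred, a rib 40 mm long (x), 14 mm thick (y) and 24 mm tall, 38 mm in all. This point is half-way up, 19 mm above its underside, z towards the rib. It starts in a mould cavity, base flush with the mould's top face, rib standing clear above.
- part2_center (a point): Pressed part (may be absent), near black, about 0.11 kg, one rigid piece: base 50 (x) x 34 (y) x 14 mm, and on it, centred, a rib 40 mm long (x), 14 mm thick (y) and 24 mm tall, 38 mm in all. This point is half-way up, 19 mm above its underside, z towards the rib. It starts in a mould cavity, base flush with the mould's top face, rib standing clear above.
- part3_center (a point): Pressed part (may be absent), near black, about 0.11 kg, one rigid piece: base 50 (x) x 34 (y) x 14 mm, and on it, centred, a rib 40 mm long (x), 14 mm thick (y) and 24 mm tall, 38 mm in all. This point is half-way up, 19 mm above its underside, z towards the rib. It starts in a mould cavity, base flush with the mould's top face, rib standing clear above.
- part4_center (a point): Pressed part (may be absent), near black, about 0.11 kg, one rigid piece: base 50 (x) x 34 (y) x 14 mm, and on it, centred, a rib 40 mm long (x), 14 mm thick (y) and 24 mm tall, 38 mm in all. This point is half-way up, 19 mm above its underside, z towards the rib. It starts in a mould cavity, base flush with the mould's top face, rib standing clear above.
- part5_center (a point): Pressed part (may be absent), near black, about 0.11 kg, one rigid piece: base 50 (x) x 34 (y) x 14 mm, and on it, centred, a rib 40 mm long (x), 14 mm thick (y) and 24 mm tall, 38 mm in all. This point is half-way up, 19 mm above its underside, z towards the rib. It starts in a mould cavity, base flush with the mould's top face, rib standing clear above.
- part6_center (a point): Pressed part (may be absent), near black, about 0.11 kg, one rigid piece: base 50 (x) x 34 (y) x 14 mm, and on it, centred, a rib 40 mm long (x), 14 mm thick (y) and 24 mm tall, 38 mm in all. This point is half-way up, 19 mm above its underside, z towards the rib. It starts in a mould cavity, base flush with the mould's top face, rib standing clear above.
- tape_cream: Bystander, leave alone: cream cardboard tape roll, ring 90 mm across, 36 mm high; origin at its underside or on its length.
- tape_green: Bystander, leave alone: green tape roll, ring 90 mm across, 30 mm high; origin at its underside or on its length.
- mug: Bystander, leave alone: white mug, 85 mm high; origin at its underside or on its length.
- weight: Bystander, leave alone: brass check weight with a knob, 42 mm across, 68 mm high; origin at its underside or on its length.
- driver: Bystander, leave alone: screwdriver lying flat; origin at its underside or on its length.
- brush: Bystander, leave alone: brush lying flat; origin at its underside or on its length.
- can: Bystander, leave alone: green can, 66 mm across, 100 mm high; origin at its underside or on its length.
Mind the look-alikes: they are no part of the job. Leave any turquoise look-alike of the part that bears part2_center alone. Leave any purple look-alike of the part that bears part4_center alone.

How it is judged:
By the outcome, as a careful person would: the job done as asked, in the order asked, and still so for the second after the job is handed in, with the robot touching nothing.
Of part1, part2, part3, part4, part5, part6 only 3 to 5 are there at a start; the rules pass over those that are not, and their reading is None.
At some moment in a run one of pan, part1, part2, part3, part4, part5, part6 may be knocked a few centimetres aside while the robot is not near it.
Once in a run the grip may slacken for a moment while it holds something.
It also fails if it takes over 210 s, if anything falls off the work surface, if the arm or the gripper's body presses on something with over 40 N, if the wrist force passes 120 N, or if a joint passes its speed limit or range.

## Working session

There is one attempt and no reset: what is moved stays moved. The work goes in short steps, Python scripts to look and compute and a tool call to move; the robot and the scene stay as the last step left them, time stands still between calls to the robot, and variables do not carry over. Pictures are saved under pics/ and viewed, and the job is handed in when it is done.

Besides the shell and the picture viewer there is one more tool, called after "Call:" as name(argument=value, ...) on one line, values as JSON. arm_command: Moves the arm, as the interface text tells. Shift numbers are shares of 80 cm and turn numbers shares of pi/4 rad, none past 1 either way. Its arguments: {"type":"object","properties":{"series":{"type":"array","items":{"type":"object","properties":{"offset":{"type":"array","items":{"type":"number","minimum":-1,"maximum":1}},"dr":{"type":"array","items":{"type":"number","minimum":-1,"maximum":1}},"jaw":{"type":"number"}}}},"grip_force":{"type":"number"}},"required":["series"]}

```bash
mkdir -p pics
cat > h.py <<'E'
import numpy as np, cv2
from cell import bot
def grab(n):
    s=bot.observe(); g=bot.grab_frame(n)
    K=np.array(g['intrinsics'])
    if n=='wrist':
        T=np.eye(4);T[:3,:3]=np.array(s['eef_rot']);T[:3,3]=s['ee_pos']
        W=T@np.array(g['tool_from_camera'])
    else: W=np.linalg.inv(np.array(g['extrinsics']))
    return g['frame'],np.array(g['z_map']),K,W
def save(im,f,sc=1):
    cv2.imwrite('pics/'+f,cv2.resize(im[:,:,::-1],None,fx=sc,fy=sc,interpolation=cv2.INTER_CUBIC if sc>1 else cv2.INTER_AREA))
def plane(uv,z,K,W):
    uv=np.atleast_2d(uv).astype(float)
    d=(np.c_[uv,np.ones(len(uv))]@np.linalg.inv(K).T)@W[:3,:3].T
    t=(z-W[2,3])/d[:,2]
    return W[:3,3]+d*t[:,None]
def cloud(zm,K,W):
    v,u=np.mgrid[:zm.shape[0],:zm.shape[1]]
    p=np.stack([(u-K[0,2])/K[0,0]*zm,(v-K[1,2])/K[1,1]*zm,zm],-1)
    return p@W[:3,:3].T+W[:3,3]
E
python3 - <<'E'
from h import *
s=bot.observe(); print({k:np.round(v,3).tolist() for k,v in s.items()},bot.grasp_offset)
for n in ['top','scene','wrist']:
    f,z,K,W=grab(n); save(f,n+'0.png',1.4); np.savez('/tmp/%s0'%n,f=f,z=z,K=K,W=W); print(n,K.round(1).tolist(),W.round(3).tolist())
E
```

```text
{'clock': 0.0, 'joint_pos': [-1.518, 0.259, 1.536, -0.0, 1.348, -0.203], 'qd': [0.0, -0.0, 0.0, 0.001, 0.001, -0.001], 'tau': [0.0, -44.603, -29.057, -0.0, 0.012, -0.0], 'ee_pos': [0.139, -0.531, 0.191], 'eef_rot': [[0.967, 0.253, -0.0], [0.253, -0.967, 0.002], [0.0, -0.002, -1.0]], 'force': [0.017, -0.382, -0.059], 'wrist_torque': [0.052, 0.001, -0.038], 'finger_gap': 0.086} 0.0187
top [[531.6, 0.0, 279.2], [0.0, 531.6, 206.8], [0.0, 0.0, 1.0]] [[0.023, -0.986, 0.167, 0.349], [-0.999, -0.027, -0.018, 0.018], [0.023, -0.167, -0.986, 1.496], [0.0, 0.0, 0.0, 1.0]]
scene [[492.8, 0.0, 275.3], [0.0, 492.8, 217.7], [0.0, 0.0, 1.0]] [[-0.839, 0.331, -0.433, 1.224], [0.544, 0.482, -0.687, 1.044], [-0.018, -0.812, -0.584, 0.97], [0.0, 0.0, 0.0, 1.0]]
wrist [[314.2, 0.0, 277.9], [0.0, 314.2, 211.4], [0.0, 0.0, 1.0]] [[0.254, -0.919, -0.303, 0.217], [-0.967, -0.241, -0.078, -0.512], [-0.001, 0.313, -0.95, 0.373], [0.0, 0.0, 0.0, 1.0]]
```

View pics/top0.png

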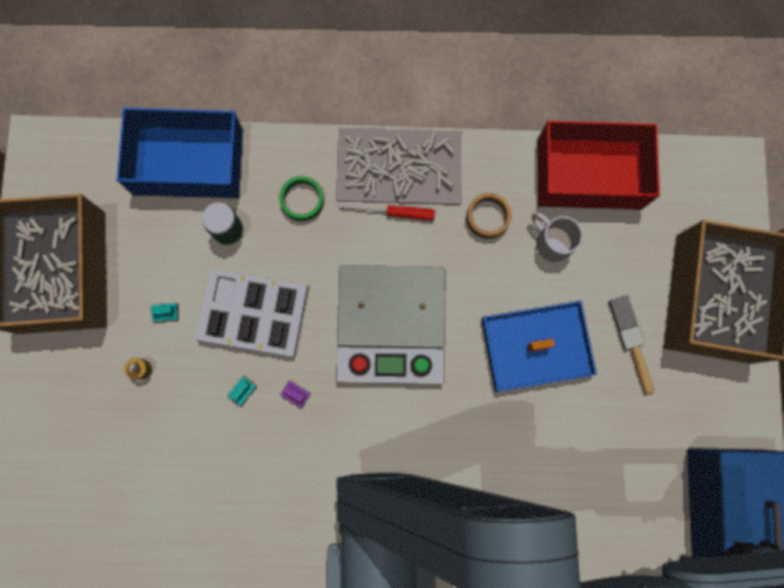

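View pics/scene0.png

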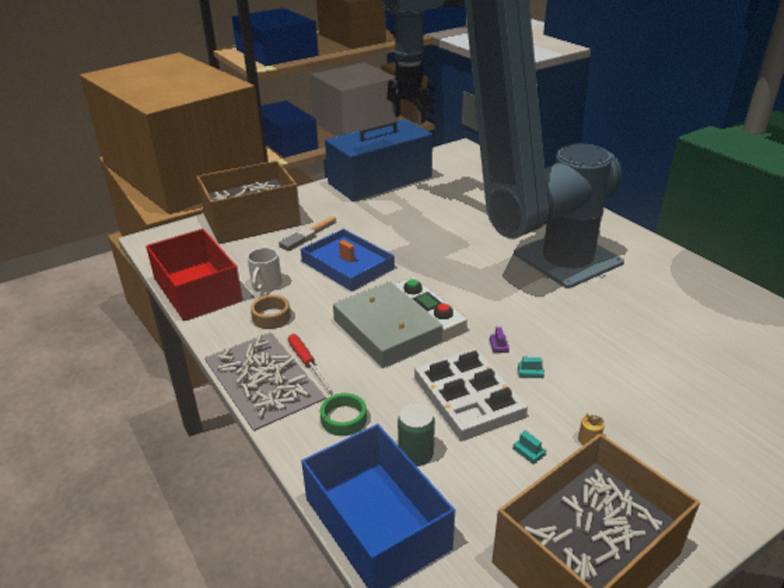

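View pics/wrist0.png

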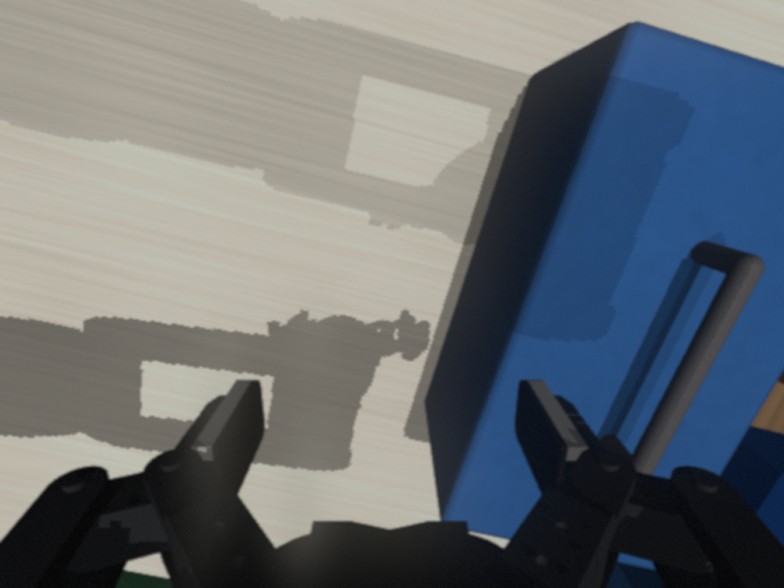

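The top view shows:
- The blue pan, with its orange bar at (541,345).
- The scale pegs at (361,305) and (422,306), the red button at (359,364) and the green button at (422,364).
- The die at (253,315), with 5 black parts at (255,294), (286,299), (217,322), (248,328) and (280,333). The cavity at (225,290) is empty.
- Turquoise and purple look-alikes lying on the table. They aren't black and aren't in the mould, so I'll leave them alone.

```bash
cat > m.py <<'E'
from h import *
def cents(mask,amin):
    n,l,st,c=cv2.connectedComponentsWithStats(mask.astype(np.uint8))
    return [(c[i],st[i,4],l==i) for i in range(1,n) if st[i,4]>=amin]
def rect(mask,z,K,W):
    cs,_=cv2.findContours(mask.astype(np.uint8),cv2.RETR_EXTERNAL,cv2.CHAIN_APPROX_NONE)
    c=max(cs,key=cv2.contourArea).reshape(-1,2)
    p=plane(c,z,K,W)[:,:2]
    r=cv2.minAreaRect((p*1000).astype(np.float32)); return [np.round(r[0],1),np.round(r[1],1),round(r[2],1)]
E
python3 - <<'E'
from m import *
for n in ['top','scene']:
    d=np.load('/tmp/%s0.npz'%n); f,z,K,W=[d[k] for k in 'fzKW']
    P=cloud(z,K,W); hsv=cv2.cvtColor(f,cv2.COLOR_RGB2HSV); H,S,V=[hsv[...,i].astype(int) for i in range(3)]
    reg=(P[...,0]>0.15)&(P[...,0]<0.68)&(abs(P[...,1])<0.5)&(P[...,2]<.2)
    print('==',n)
    def rep(name,m,zz,a=8):
        for c,A,mm in cents(m&reg,a):
            print(name,c.round(1),A,plane(c,zz,K,W)[0].round(4)[:2], 'medz',np.median(P[...,2][mm]).round(3), 'rect',rect(mm,zz,K,W) if A>100 else '')
    rep('orange',(H>5)&(H<18)&(S>170)&(V>130),0.066)
    rep('blue',(H>100)&(H<118)&(S>140),0.04,400)
    rep('green',(H>45)&(H<75)&(S>140)&(V>80),0.09)
    rep('red',((H<5)|(H>174))&(S>170)&(V>100),0.09)
    rep('black',(V<70)&(S<140)&(P[...,2]>0.02),0.054,20)
    rep('white',(V>150)&(S<40)&(P[...,2]>0.015)&(P[...,2]<0.06),0.03,300)
    rep('housing',(P[...,2]>0.042)&(P[...,2]<0.06)&(V>90),0.05,1000)
    rep('peg',(P[...,2]>0.045)&(P[...,2]<0.075)&(S>90)&(H>8)&(H<30),0.062,3)
E
```

```text
== top
orange [387.  245.7] 55 [ 0.4927 -0.3033] medz 0.067 rect 
blue [384.1 247.3] 3587 [ 0.4908 -0.301 ] medz 0.019 rect [array([ 491.7, -301.5]), array([144.8, 199. ]), 10.9]
green [300.6 260.3] 79 [ 0.4458 -0.0682] medz 0.058 rect 
red [256.3 259.4] 84 [0.4454 0.0487] medz 0.059 rect 
black [395.  182.8] 52 [ 0.6705 -0.3302] medz 0.04 rect 
black [181.7 210.8] 176 [0.5756 0.2576] medz 0.038 rect [array([575.7, 257.7]), array([29.1, 45.4]), 81.8]
black [203.7 214.5] 172 [0.5668 0.1972] medz 0.038 rect [array([567.1, 197.2]), array([29. , 44.4]), 82.0]
black [154.6 230.7] 187 [0.5188 0.3279] medz 0.042 rect [array([518.5, 328. ]), array([29.5, 47.2]), 81.0]
black [176.6 234.7] 184 [0.5094 0.2678] medz 0.038 rect [array([509.5, 267.7]), array([29.3, 46.9]), 80.6]
black [198.8 238.5] 178 [0.5008 0.2072] medz 0.04 rect [array([500.8, 207.3]), array([29. , 45.3]), 80.2]
black [256.7 261.2] 52 [0.4431 0.0484] medz 0.049 rect 
black [279.5 259.3] 72 [ 0.4496 -0.0132] medz 0.038 rect 
black [299.7 261.7] 68 [ 0.4445 -0.0681] medz 0.048 rect 
white [177.4 220.7] 1905 [0.5512 0.2719] medz 
[... 1451 characters left out ...]
 [357.  285.1] 185 [0.5333 0.3474] medz 0.041 rect [array([531.6, 347.1]), array([39.8, 56.4]), 82.6]
white [279.  219.3] 1441 [ 0.5225 -0.0476] medz 0.052 rect [array([514.3, -26.8]), array([219.9, 229.6]), 0.5]
white [335.7 281.3] 1287 [0.5538 0.2847] medz 0.032 rect [array([541.6, 265.1]), array([197.4, 146.1]), 81.5]
housing [275.9 225.2] 2069 [ 0.5629 -0.0035] medz 0.052 rect [array([560.5,  -9.1]), array([162.7, 213.9]), 0.3]
peg [247.  176.4] 61 [ 0.4971 -0.2939] medz 0.06 rect 
peg [265.  213.5] 8 [ 0.5659 -0.0622] medz 0.058 rect 
peg [286. 232.] 9 [0.5649 0.0563] medz 0.061 rect 
peg [422.7 301.4] 130 [0.441  0.4918] medz 0.05 rect [array([441.5, 490.1]), array([35.2, 40.7]), 86.8]
```

```bash
cat > p.py <<'E'
from h import *
import sys
# usage: p.py x y z yaw(deg, of tool x)  ('-' keeps)
s=bot.observe(); R=np.array(s['eef_rot']); p=np.array(s['ee_pos'])
yaw=np.degrees(np.arctan2(R[1,0],R[0,0]))
t=[c if a=='-' else float(a) for a,c in zip(sys.argv[1:5],[*p,yaw])]
d=(yaw-t[3]+180)%360-180   # about tool z (down)
tilt=np.cross(R[:,2],[0,0,-1]); 
sh=(R.T@(np.array(t[:3])-p))/0.8
print('t',round(s['clock'],2),'pos',p.round(4),'yaw',round(yaw,2),'gap',round(s['finger_gap'],4),'F',np.round(s['force'],1),'j',np.round(s['joint_pos'],2))
print('shift now-axes',sh.round(4),'rows',round(float(np.linalg.norm(sh))/.052,1),'| turn z',round(np.radians(d)/(np.pi/4),4),'| tilt frac tool',(R.T@tilt/(np.pi/4)).round(4))
a=np.radians(t[3]);R2=np.array([[np.cos(a),np.sin(a),0],[np.sin(a),-np.cos(a),0],[0,0,-1]])
print('shift after-turn axes',((R2.T@(np.array(t[:3])-p))/0.8).round(4))
E
python3 p.py 0.492 -0.302 0.25 100.9
```

```text
t 0.15 pos [ 0.1392 -0.5316  0.1915] yaw 14.66 gap 0.0856 F [ 0.3 -0.2 -1. ] j [-1.52  0.26  1.54  0.    1.35 -0.2 ]
shift now-axes [ 0.4993 -0.1662 -0.0728] rows 10.2 | turn z -1.9165 | tilt frac tool [-0.0018 -0.0004  0.    ]
shift after-turn axes [ 0.1985  0.4874 -0.0732]
```

Call:
arm_command(series=[{"offset": [0,0,-0.01],"dr": [0,0,-0.155],"jaw": 1},{"offset": [0,0,-0.01],"dr": [0,0,-0.155],"jaw": 1},{"offset": [0,0,-0.01],"dr": [0,0,-0.155],"jaw": 1},{"offset": [0,0,-0.01],"dr": [0,0,-0.155],"jaw": 1},{"offset": [0,0,-0.01],"dr": [0,0,-0.155],"jaw": 1},{"offset": [0,0,-0.01],"dr": [0,0,-0.155],"jaw": 1},{"offset": [0,0,-0.01],"dr": [0,0,-0.155],"jaw": 1},{"offset": [0,0,-0.01],"dr": [0,0,-0.155],"jaw": 1}], grip_force=60)

```text
clock: 0.82
ee_pos: [0.1392, -0.5318, 0.2561]
eef_rot: [[0.329, 0.944, -0.0], [0.944, -0.329, 0.001], [0.001, -0.0, -1.0]]
force: [0.7, 0.0, 0.3]
finger_gap: 0.0853
```

Call:
arm_command(series=[{"offset": [0,0,0],"dr": [0,0,-0.135],"jaw": 1},{"offset": [0,0,0],"dr": [0,0,-0.135],"jaw": 1},{"offset": [0,0,0],"dr": [0,0,-0.135],"jaw": 1},{"offset": [0,0,0],"dr": [0,0,-0.135],"jaw": 1},{"offset": [0,0,0],"dr": [0,0,-0.135],"jaw": 1},{"offset": [0,0,0],"dr": [0,0,0],"jaw": 1}])

```text
clock: 1.32
ee_pos: [0.1392, -0.5319, 0.2557]
eef_rot: [[-0.192, 0.981, -0.0], [0.981, 0.192, 0.001], [0.001, 0.0, -1.0]]
force: [-0.9, -0.3, -0.5]
finger_gap: 0.0859
```

```bash
python3 p.py 0.492 -0.302 0.25 100.9
```

```text
t 1.32 pos [ 0.1392 -0.5319  0.2557] yaw 101.04 gap 0.0859 F [-0.9 -0.3 -0.5] j [-1.52  0.22  1.43  0.    1.49 -1.71]
shift now-axes [0.1975 0.4879 0.0074] rows 10.1 | turn z 0.0032 | tilt frac tool [ 0.0002 -0.001   0.    ]
shift after-turn axes [0.1987 0.4874 0.0072]
```

Call:
arm_command(series=[{"offset": [0.018,0.0444,0],"dr": [0,0,0],"jaw": 1},{"offset": [0.018,0.0444,0],"dr": [0,0,0],"jaw": 1},{"offset": [0.018,0.0444,0],"dr": [0,0,0],"jaw": 1},{"offset": [0.018,0.0444,0],"dr": [0,0,0],"jaw": 1},{"offset": [0.018,0.0444,0],"dr": [0,0,0],"jaw": 1},{"offset": [0.018,0.0444,0],"dr": [0,0,0],"jaw": 1},{"offset": [0.018,0.0444,0],"dr": [0,0,0],"jaw": 1},{"offset": [0.018,0.0444,0],"dr": [0,0,0],"jaw": 1}])

```text
clock: 1.98
ee_pos: [0.3979, -0.3642, 0.2561]
eef_rot: [[-0.184, 0.983, 0.0], [0.983, 0.184, 0.0], [0.0, 0.0, -1.0]]
force: [-0.2, -0.8, 0.2]
finger_gap: 0.0852
```

Call:
arm_command(series=[{"offset": [0.018,0.0444,0],"dr": [0,0,0],"jaw": 1},{"offset": [0.018,0.0444,0],"dr": [0,0,0],"jaw": 1},{"offset": [0.018,0.0444,0],"dr": [0,0,0],"jaw": 1},{"offset": [0,0,0],"dr": [0,0,0],"jaw": 1},{"offset": [0,0,0],"dr": [0,0,0],"jaw": 1}])

```text
clock: 2.4
ee_pos: [0.4944, -0.3014, 0.2555]
eef_rot: [[-0.189, 0.982, -0.001], [0.982, 0.189, 0.001], [0.001, -0.001, -1.0]]
force: [0.1, -0.0, 0.5]
finger_gap: 0.0855
```

```bash
python3 p.py 0.492 -0.302 0.25 100.9
python3 - <<'E'
from m import *
f,z,K,W=grab('wrist'); save(f,'w1.png',1.2)
P=cloud(z,K,W); hsv=cv2.cvtColor(f,cv2.COLOR_RGB2HSV); H,S,V=[hsv[...,i].astype(int) for i in range(3)]
m=(H>3)&(H<20)&(S>150)&(V>80)&(P[...,2]>.062)&(P[...,2]<.072)
for c,A,mm in cents(m,50): print(c,A,plane(c,.066,K,W)[0].round(4),np.median(P[mm],0).round(4),rect(mm,.066,K,W))
m=(H>100)&(H<118)&(S>120)&(P[...,2]<.05)
for c,A,mm in cents(m,2000): print('blue',c,A,rect(mm,.04,K,W))
E
```

```text
t 2.4 pos [ 0.4944 -0.3014  0.2555] yaw 100.9 gap 0.0855 F [ 0.1 -0.   0.5] j [-0.74  0.28  1.35 -0.    1.51 -0.93]
shift now-axes [-0.0001 -0.0031  0.0068] rows 0.1 | turn z 0.0001 | tilt frac tool [-0.0009 -0.001  -0.    ]
shift after-turn axes [-0.0001 -0.0031  0.0068]
[275.42941176 178.35588235] 340 [ 0.4921 -0.3024  0.066 ] [ 0.4922 -0.3023  0.0658] [array([ 491.7, -303. ]), array([11.9, 40.4]), 11.1]
blue [275.72070496 163.53015437] 16001 [array([ 492.2, -303. ]), array([148.2, 197.6]), 10.9]
blue [ 51.19817352 322.36712329] 2190 [array([ 211.1, -591.1]), array([ 41.4, 168.9]), 89.9]
```

View pics/w1.png

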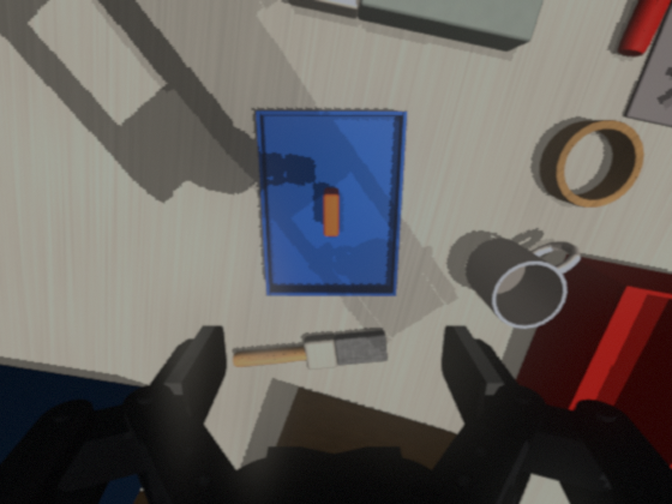

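Call:
arm_command(series=[{"offset": [-0.0009,-0.0029,0.04],"dr": [0,0,0],"jaw": -0.1},{"offset": [0,0,0.045],"dr": [0,0,0],"jaw": -0.1},{"offset": [0,0,0.045],"dr": [0,0,0],"jaw": -0.1},{"offset": [0,0,0.045],"dr": [0,0,0],"jaw": -0.1},{"offset": [0,0,0.045],"dr": [0,0,0],"jaw": -0.1},{"offset": [0,0,0.035],"dr": [0,0,0],"jaw": -0.1},{"offset": [0,0,0.02],"dr": [0,0,0],"jaw": -0.1},{"offset": [0,0,0.01],"dr": [0,0,0],"jaw": -0.1}])

```text
clock: 3.12
ee_pos: [0.4879, -0.3042, 0.0252]
eef_rot: [[-0.184, 0.983, -0.004], [0.983, 0.184, 0.003], [0.004, -0.003, -1.0]]
force: [-1.0, 0.3, 0.0]
finger_gap: 0.0385
```

Call:
arm_command(series=[{"offset": [0,0,0],"dr": [0,0,0],"jaw": -0.1},{"offset": [0,0,0],"dr": [0,0,0],"jaw": -1},{"offset": [0,0,0],"dr": [0,0,0],"jaw": -1},{"offset": [0,0,0],"dr": [0,0,0],"jaw": -1},{"offset": [0,0,0],"dr": [0,0,0],"jaw": -1},{"offset": [0,0,0],"dr": [0,0,0],"jaw": -1}], grip_force=80)

```text
clock: 3.62
ee_pos: [0.4916, -0.3047, 0.0292]
eef_rot: [[-0.188, 0.982, 0.001], [0.982, 0.188, -0.001], [-0.002, 0.001, -1.0]]
force: [0.1, 0.2, -0.8]
finger_gap: -0.0001
```

```bash
python3 p.py 0.492 -0.3027 0.026 100.9
```

```text
t 3.62 pos [ 0.4916 -0.3047  0.0292] yaw 100.84 gap -0.0001 F [ 0.1  0.2 -0.8] j [-0.75  0.46  1.67 -0.    1.01 -0.94]
shift now-axes [0.0023 0.001  0.004 ] rows 0.1 | turn z -0.0014 | tilt frac tool [ 0.0015  0.002  -0.    ]
shift after-turn axes [0.0023 0.001  0.004 ]
```

Run:
```python
from h import *
for n in ['top','wrist','scene']:
    f,z,K,W=grab(n); save(f,n+'2.png',1.2)
```

```text
(no output)
```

View pics/wrist2.png

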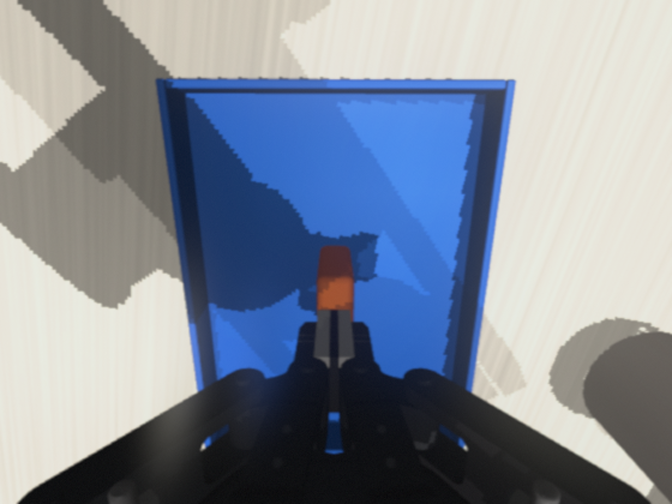

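View pics/scene2.png

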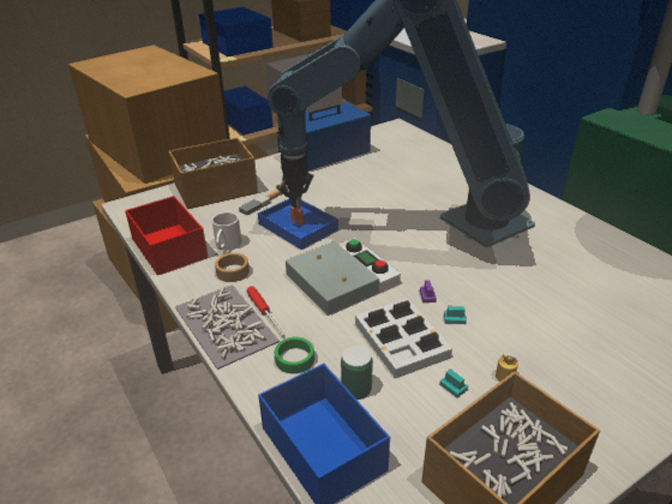

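The fingers shut on nothing. The bar, at (335,275), now stands just ahead of them, so the pan was probably knocked. I'll lift, open and measure again.

Call:
arm_command(series=[{"offset": [0,0,-0.01],"dr": [0,0,0],"jaw": -1},{"offset": [0,0,-0.045],"dr": [0,0,0],"jaw": -1},{"offset": [0,0,-0.045],"dr": [0,0,0],"jaw": -0.1},{"offset": [0,0,-0.045],"dr": [0,0,0],"jaw": -0.1},{"offset": [0,0,-0.02],"dr": [0,0,0],"jaw": -0.1},{"offset": [0,0,0],"dr": [0,0,0],"jaw": -0.1},{"offset": [0,0,0],"dr": [0,0,0],"jaw": -0.1}])

```text
clock: 4.35
ee_pos: [0.4916, -0.3047, 0.1618]
eef_rot: [[-0.188, 0.982, 0.002], [0.982, 0.188, -0.002], [-0.003, 0.002, -1.0]]
force: [-0.6, -0.2, -0.1]
finger_gap: 0.0386
```

```bash
cat > panw.py <<'E'
from m import *
import sys
f,z,K,W=grab('wrist'); save(f,sys.argv[1],1.2)
P=cloud(z,K,W); hsv=cv2.cvtColor(f,cv2.COLOR_RGB2HSV); H,S,V=[hsv[...,i].astype(int) for i in range(3)]
m=(H>3)&(H<20)&(S>150)&(V>80)&(P[...,2]>.06)&(P[...,2]<.074)
for c,A,mm in cents(m,50): print(c,A,plane(c,.066,K,W)[0].round(4),np.median(P[mm],0).round(4),rect(mm,.066,K,W))
m=(H>100)&(H<118)&(S>120)&(P[...,2]<.05)
for c,A,mm in cents(m,2000): print('blue',c,A,rect(mm,.04,K,W))
E
python3 panw.py w3.png; python3 p.py - - - 100.9
```

```text
[278.48269896 198.41349481] 578 [ 0.4927 -0.3036  0.066 ] [ 0.4927 -0.3041  0.0658] [array([ 492. , -302.8]), array([13., 40.]), 11.3]
blue [277.4456446  172.14819977] 25830 [array([ 492.2, -303.2]), array([148.4, 197.4]), 10.8]
t 4.4 pos [ 0.4908 -0.304   0.1601] yaw 100.83 gap 0.0386 F [ 0.2 -0.2  0.1] j [-0.75  0.33  1.52 -0.    1.3  -0.94]
shift now-axes [0. 0. 0.] rows 0.0 | turn z -0.0015 | tilt frac tool [-0.0001 -0.     -0.    ]
shift after-turn axes [0. 0. 0.]
```

View pics/w3.png

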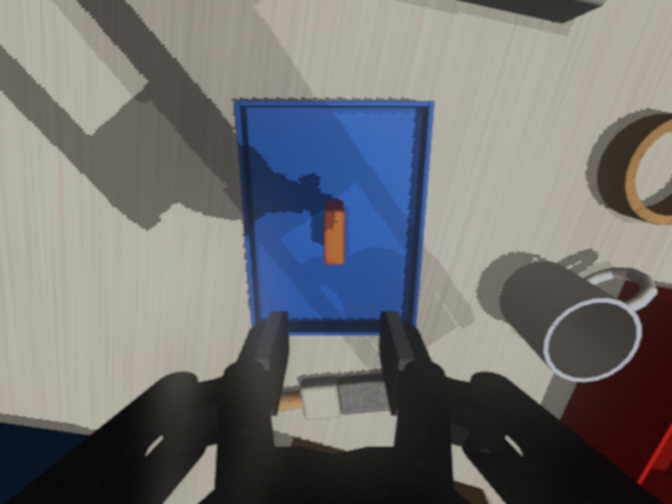

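Run:
```python
from h import *
g=bot.grab_frame('wrist'); T=np.array(g['tool_from_camera']);K=np.array(g['intrinsics']); z=g['z_map']
print(T.round(4))
C=np.linalg.inv(T)
for p in [(0,0,0),(0,.0193,0),(0,-.0193,0),(0,.0193,-.019),(0.011,0.0193,-.006)]:
    q=C@np.r_[p,1]; uv=K@q[:3]/q[2]; print(p,uv[:2].round(1),uv[:2].round(1)*1.2,q[2].round(3))
I=np.eye(4); P=cloud(z,K,T)  # tool coords
m=(P[...,2]<0.03)&(z>0)
v,u=np.where(m)
# finger points: highest tool z near fingertips
sel=m&(P[...,2]>-0.06)
for s in (1,-1):
    mm=sel&(s*P[...,1]>0)&(abs(P[...,1])<0.06)
    q=P[mm]; i=np.argsort(-q[:,2])[:300]; print(s,len(q),q[i].mean(0).round(4),q.max(0).round(4),q.min(0).round(4))
```

```text
[[ 6.000e-04 -9.490e-01 -3.152e-01  8.070e-02]
 [ 1.000e+00  1.000e-04  1.800e-03  1.000e-04]
 [-1.600e-03 -3.152e-01  9.490e-01 -1.816e-01]
 [ 0.000e+00  0.000e+00  0.000e+00  1.000e+00]]
(0, 0, 0) [277.3 242.2] [332.76 290.64] 0.198
(0, 0.0193, 0) [308.  242.2] [369.6  290.64] 0.198
(0, -0.0193, 0) [246.6 242.2] [295.92 290.64] 0.198
(0, 0.0193, -0.019) [311.  255.7] [373.2  306.84] 0.18
(0.011, 0.0193, -0.006) [309.4 229.4] [371.28 275.28] 0.189
1 639 [ 0.0052  0.0224 -0.0477] [ 0.0116  0.0329 -0.0396] [-0.0116  0.0191 -0.06  ]
-1 643 [ 0.0053 -0.0221 -0.0476] [ 0.0116 -0.0189 -0.0399] [-0.0115 -0.0329 -0.0599]
```

Call:
arm_command(series=[{"offset": [0,0,0],"dr": [0,0,0],"jaw": -1},{"offset": [0,0,0],"dr": [0,0,0],"jaw": -1},{"offset": [0,0,0],"dr": [0,0,0],"jaw": -1},{"offset": [0,0,0],"dr": [0,0,0],"jaw": -1}])

```text
clock: 4.78
ee_pos: [0.4907, -0.304, 0.1593]
eef_rot: [[-0.188, 0.982, -0.001], [0.982, 0.188, 0.001], [0.001, -0.001, -1.0]]
force: [-1.1, 0.2, -0.1]
finger_gap: -0.0
```

```bash
cat > fing.py <<'E'
from h import *
import sys
g=bot.grab_frame('wrist'); T=np.array(g['tool_from_camera']);K=np.array(g['intrinsics']); z=np.array(g['z_map'])
save(g['frame'],sys.argv[1],1.2)
P=cloud(z,K,T)
sel=(P[...,2]<-.01)&(P[...,2]>-0.075)&(z>0)&(abs(P[...,1])<.06)&(abs(P[...,0])<.03)
q=P[sel]; print(len(q),q.max(0).round(4),q.min(0).round(4))
for h in np.arange(-.075,-.005,.005):
    k=q[(q[:,2]>=h)&(q[:,2]<h+.005)]
    if len(k): print(round(h,3),len(k),k.min(0).round(4),k.max(0).round(4))
v,u=np.where(sel); print(u.min(),u.max(),v.min(),v.max(), bot.observe()['finger_gap'])
Ps=bot.grab_frame('scene'); save(Ps['frame'],'s_'+sys.argv[1],1.2)
E
python3 fing.py w4.png
```

```text
2005 [ 0.0116  0.0137 -0.0407] [ 0.0056 -0.0136 -0.075 ]
-0.075 274 [ 0.0057 -0.0134 -0.075 ] [ 0.0116  0.0137 -0.07  ]
-0.07 407 [ 0.0056 -0.0136 -0.07  ] [ 0.0116  0.0136 -0.065 ]
-0.065 370 [ 0.0057 -0.0135 -0.065 ] [ 0.0115  0.0136 -0.06  ]
-0.06 341 [ 0.0059 -0.0135 -0.06  ] [ 0.0115  0.0136 -0.055 ]
-0.055 300 [ 0.006  -0.0134 -0.055 ] [ 0.0116  0.0137 -0.05  ]
-0.05 251 [ 0.0059 -0.0134 -0.05  ] [ 0.0114  0.0131 -0.0452]
-0.045 62 [ 0.0063 -0.0064 -0.045 ] [ 0.0113  0.0091 -0.0407]
244 311 258 305 0.00014537874726168153
```

View pics/w4.png

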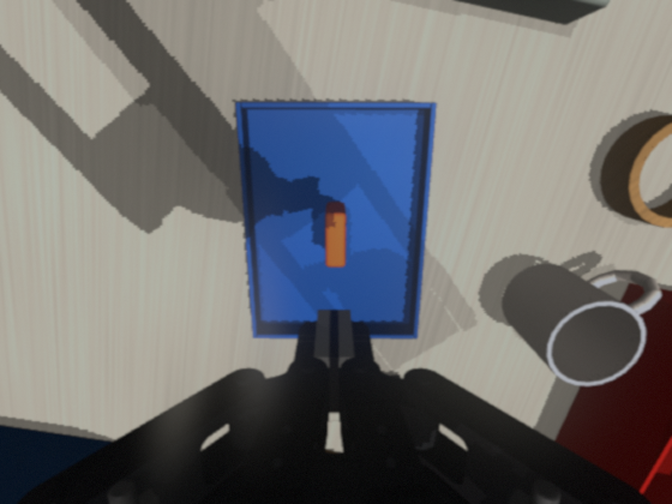

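Run:
```python
from h import *
g=bot.grab_frame('scene'); im=g['frame'];save(im[120:220,180:320],'s4c.png',5)
s=bot.observe(); K=np.array(g['intrinsics']);E=np.array(g['extrinsics'])
for dz in (0,.02,.04,.07):
    q=E@np.r_[np.array(s['ee_pos'])+[0,0,dz],1]; uv=K@q[:3]/q[2]; print(dz,uv[:2].round(1),((uv[:2]-[180,120])*5).round(0), g['z_map'][int(uv[1]),int(uv[0])],q[2])
```

```text
0 [245.6 150.5] [328. 152.] 2.0529313 1.7161185946356214
0.02 [245.2 145.3] [326. 127.] 2.0897336 1.704439585426079
0.04 [244.9 140.1] [325. 100.] 1.694999 1.6927605762165367
0.07 [244.4 132.1] [322.  61.] 1.6632893 1.6752420624022233
```

View pics/s4c.png

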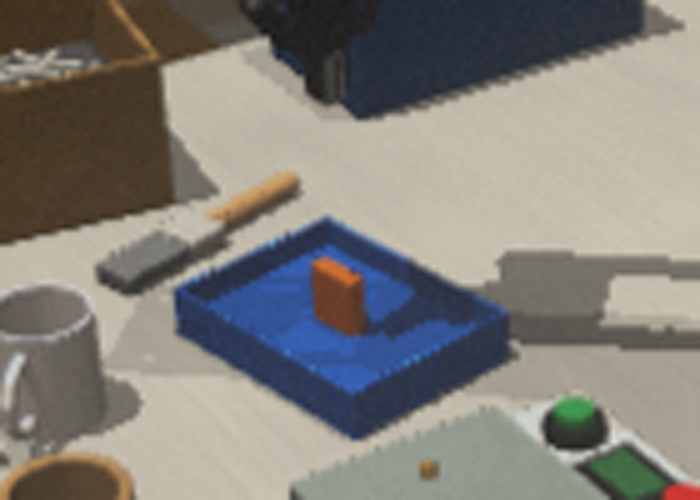

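Both cameras agree that the shut fingertips are about 40 mm behind the reported TCP: tool z is -0.0407 in the wrist depth, and the tip sits at dz = +0.04 in the scene view. The pan hadn't moved. The fingers closed just above the bar, so I'll allow for this 40 mm from here on.

Call:
arm_command(series=[{"offset": [0.0005,0.0023,0],"dr": [0,0,0],"jaw": -0.1},{"offset": [0,0,0.02],"dr": [0,0,0],"jaw": -0.1},{"offset": [0,0,0.04],"dr": [0,0,0],"jaw": -0.1},{"offset": [0,0,0.045],"dr": [0,0,0],"jaw": -0.1},{"offset": [0,0,0.045],"dr": [0,0,0],"jaw": -0.1},{"offset": [0,0,0.04],"dr": [0,0,0],"jaw": -0.1},{"offset": [0,0,0.02],"dr": [0,0,0],"jaw": -0.1},{"offset": [0,0,0.006],"dr": [0,0,0],"jaw": -0.1}])

```text
clock: 5.6
ee_pos: [0.4907, -0.3015, -0.0163]
eef_rot: [[-0.188, 0.982, -0.005], [0.982, 0.188, 0.004], [0.005, -0.004, -1.0]]
force: [-0.5, 0.1, 1.0]
finger_gap: 0.0383
```

Call:
arm_command(series=[{"offset": [0,0,0],"dr": [0,0,0],"jaw": -0.1},{"offset": [0,0,0],"dr": [0,0,0],"jaw": -1},{"offset": [0,0,0],"dr": [0,0,0],"jaw": -1},{"offset": [0,0,0],"dr": [0,0,0],"jaw": -1},{"offset": [0,0,0],"dr": [0,0,0],"jaw": -1},{"offset": [0,0,0],"dr": [0,0,0],"jaw": -1}], grip_force=80)

```text
clock: 6.1
ee_pos: [0.4939, -0.3046, -0.0108]
eef_rot: [[-0.188, 0.982, 0.003], [0.982, 0.188, -0.003], [-0.003, 0.002, -1.0]]
force: [-0.7, -0.6, 6.0]
finger_gap: 0.0152
```

```bash
python3 p.py 0.4925 -0.3033 -0.017 100.9
```

```text
t 6.1 pos [ 0.4939 -0.3046 -0.0108] yaw 100.84 gap 0.0152 F [-0.7 -0.6  6. ] j [-0.74  0.52  1.7  -0.    0.92 -0.93]
shift now-axes [ 0.002  -0.0014  0.0077] rows 0.2 | turn z -0.0014 | tilt frac tool [0.0026 0.0038 0.    ]
shift after-turn axes [ 0.0019 -0.0014  0.0077]
```

Call:
arm_command(series=[{"offset": [0,0,-0.01],"dr": [0,0,0],"jaw": -1},{"offset": [0,0,-0.02],"dr": [0,0,0],"jaw": -1},{"offset": [0,0,-0.03],"dr": [0,0,0],"jaw": -1},{"offset": [0,0,-0.04],"dr": [0,0,0],"jaw": -1},{"offset": [0,0,-0.04],"dr": [0,0,0],"jaw": -1},{"offset": [0,0,-0.02],"dr": [0,0,0.078],"jaw": -1},{"offset": [0,0,0],"dr": [0,0,0.078],"jaw": -1},{"offset": [0,0,0],"dr": [0,0,0.078],"jaw": -1}])

```text
clock: 6.77
ee_pos: [0.4932, -0.3036, 0.1171]
eef_rot: [[-0.002, 1.0, 0.002], [1.0, 0.002, -0.001], [-0.001, 0.002, -1.0]]
force: [-0.3, -0.8, -5.2]
finger_gap: 0.0152
```

Call:
arm_command(series=[{"offset": [0,0,0],"dr": [0,0,0],"jaw": -1},{"offset": [0,0,0],"dr": [0,0,0],"jaw": -1}])

```text
clock: 6.93
ee_pos: [0.4922, -0.3028, 0.1149]
eef_rot: [[-0.007, 1.0, -0.001], [1.0, 0.007, 0.001], [0.001, -0.001, -1.0]]
force: [0.5, 0.6, -5.1]
finger_gap: 0.015
```

```bash
cat > pane.py <<'E'
# pan held: bar pose in tool frame
from m import *
import sys
s=bot.observe();R=np.array(s['eef_rot']);p=np.array(s['ee_pos'])
g=bot.grab_frame('wrist'); f=g['frame'];z=np.array(g['z_map']);K=np.array(g['intrinsics']);T=np.array(g['tool_from_camera'])
save(f,sys.argv[1],1.2)
P=cloud(z,K,T); hsv=cv2.cvtColor(f,cv2.COLOR_RGB2HSV); H,S,V=[hsv[...,i].astype(int) for i in range(3)]
m=(H>100)&(H<118)&(S>110)&(P[...,2]<.06)&(z>0)
for c,A,mm in cents(m,2000):
    q=P[mm]; print('blue tool-frame',A,q.min(0).round(4),q.max(0).round(4), 'floor z',np.median(q[:,2]).round(4))
m=(H>3)&(H<20)&(S>150)&(V>60)
for c,A,mm in cents(m,30): 
    q=P[mm]; print('bar',A,c,q.min(0).round(4),q.max(0).round(4))
E
python3 pane.py w5.png; python3 p.py 0.562 -0.0095 - 90.3
```

```text
blue tool-frame 83097 [-0.036  -0.075  -0.0993] [ 0.1008  0.0755 -0.026 ] floor z -0.029
bar 3443 [277.87394714 311.1884984 ] [-0.02   -0.0076 -0.1816] [ 0.0808  0.0082 -0.0722]
t 6.98 pos [ 0.4922 -0.3029  0.1148] yaw 90.41 gap 0.0149 F [-0.1  0.7 -5.5] j [-0.74  0.37  1.57  0.    1.2  -0.75]
shift now-axes [0.3661 0.0899 0.0004] rows 7.2 | turn z 0.0025 | tilt frac tool [-0.0015 -0.0016 -0.    ]
shift after-turn axes [0.3663 0.0891 0.    ]
```

View pics/w5.png

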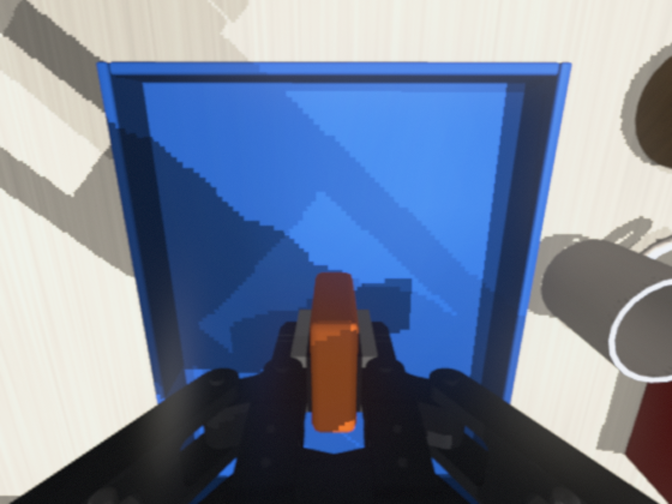

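Run:
```python
from m import *
out=[]
for n,box in [('top',(235,185,325,285)),('scene',(235,180,340,265))]:
    d=np.load('/tmp/%s0.npz'%n); f,z,K,W=[d[k] for k in 'fzKW']
    x0,y0,x1,y1=box; c=f[y0:y1,x0:x1]; save(c,n+'_sc.png',5)
    P=cloud(z,K,W); hsv=cv2.cvtColor(f,cv2.COLOR_RGB2HSV).astype(int)
    hous=np.zeros(z.shape,bool); hous[y0:y1,x0:x1]=True
    m=hous&(hsv[...,0]>8)&(hsv[...,0]<30)&(hsv[...,1]>60)&(P[...,2]>.045)
    for cc,A,mm in cents(m,4):
        ys,xs=np.where(mm); w=hsv[...,1][mm]-50; cw=np.array([(xs*w).sum(),(ys*w).sum()])/w.sum()
        print(n,cw.round(2),A,'z.056',plane(cw,.056,K,W)[0].round(4))
    m=hous&(P[...,2]>.046)&(P[...,2]<.055)
    print(n,'top rect',rect(m,.05,K,W))
    for nm,mk in [('g',(hsv[...,0]>45)&(hsv[...,0]<75)&(hsv[...,1]>140)&(hsv[...,2]>60)),('r',((hsv[...,0]<6)|(hsv[...,0]>174))&(hsv[...,1]>150)&(hsv[...,2]>60))]:
        for cc,A,mm in cents(mk&hous,12): print(n,nm,cc,A,plane(cc,.06,K,W)[0].round(4),np.percentile(P[mm][:,2],[10,50,90]).round(4))
```

```text
top [257.61 218.15] 7 z.056 [0.5604 0.0493 0.056 ]
top [301.1  218.48] 9 z.056 [ 0.5626 -0.0698  0.056 ]
top top rect [array([563.3, -10.1]), array([159.9, 208.6]), 0.3]
top g [300.58536585 260.41463415] 82 [ 0.4477 -0.07    0.06  ] [0.0532 0.0581 0.0628]
top r [256.25  259.625] 96 [0.4469 0.0495 0.06  ] [0.0509 0.0581 0.0621]
scene [248.92 180.5 ] 8 z.056 [ 0.5009 -0.2744  0.056 ]
scene [264.98 213.35] 11 z.056 [ 0.5612 -0.0703  0.056 ]
scene [286.03 232.07] 12 z.056 [0.5607 0.0502 0.056 ]
scene top rect [array([561.8,  -7.3]), array([165.5, 217.5]), 0.5]
scene g [294.5 201.5] 12 [ 0.4474 -0.0677  0.06  ] [0.0586 0.0602 0.061 ]
scene r [316.2        219.28571429] 35 [0.4485 0.0532 0.06  ] [0.0564 0.0589 0.062 ]
```

View pics/top_sc.png

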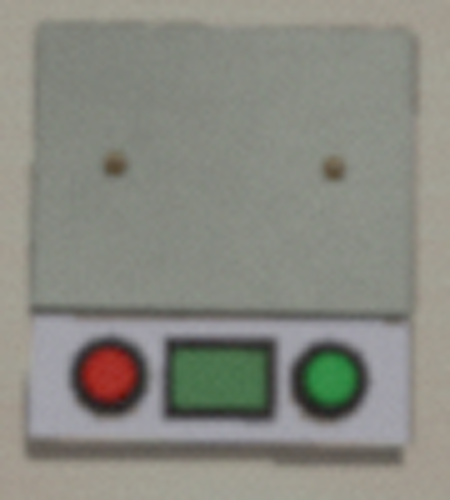

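View pics/scene_sc.png

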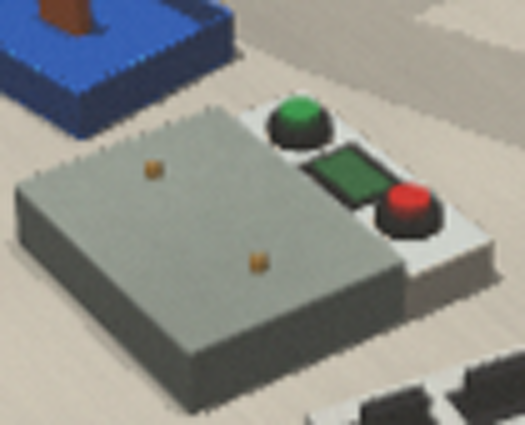

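Call:
arm_command(series=[{"offset": [0.0455,0.011,0],"dr": [0,0,0],"jaw": -1},{"offset": [0.0455,0.011,0],"dr": [0,0,0],"jaw": -1},{"offset": [0.0455,0.011,0],"dr": [0,0,0],"jaw": -1},{"offset": [0.0455,0.011,0],"dr": [0,0,0],"jaw": -1},{"offset": [0.0455,0.011,0],"dr": [0,0,0],"jaw": -1},{"offset": [0.0455,0.011,0],"dr": [0,0,0],"jaw": -1},{"offset": [0.0455,0.011,0],"dr": [0,0,0],"jaw": -1},{"offset": [0.0455,0.011,0],"dr": [0,0,0],"jaw": -1}])

```text
clock: 7.65
ee_pos: [0.5613, -0.01, 0.1149]
eef_rot: [[-0.007, 1.0, -0.001], [1.0, 0.007, 0.0], [0.0, -0.001, -1.0]]
force: [-0.2, -1.0, -5.3]
finger_gap: 0.0153
```

Call:
arm_command(series=[{"offset": [0,0,0],"dr": [0,0,0],"jaw": -1},{"offset": [0,0,0],"dr": [0,0,0],"jaw": -1},{"offset": [0,0,0],"dr": [0,0,0],"jaw": -1}])

```text
clock: 7.9
ee_pos: [0.5612, -0.0117, 0.1148]
eef_rot: [[-0.008, 1.0, -0.001], [1.0, 0.008, -0.0], [-0.0, -0.001, -1.0]]
force: [-0.8, -0.9, -4.9]
finger_gap: 0.0151
```

```bash
for i in 1 2 3; do python3 p.py 0.5615 -0.011 0.039 90.5; python3 pane.py w6.png;done;  python3 - <<'E'
from m import *
f,z,K,W=grab('top'); save(f,'t6.png',1.4)
P=cloud(z,K,W); hsv=cv2.cvtColor(f,cv2.COLOR_RGB2HSV); H,S,V=[hsv[...,i].astype(int) for i in range(3)]
m=(H>100)&(H<118)&(S>120)&(abs(P[...,1])<.2)&(P[...,0]>.4)&(P[...,0]<.7)
for c,A,mm in cents(m,400): print('blue',c,A,rect(mm,.126+.04,K,W))
E
```

```text
t 7.9 pos [ 0.5612 -0.0117  0.1148] yaw 90.44 gap 0.0151 F [-0.8 -0.9 -4.9] j [-0.22  0.34  1.62 -0.    1.18 -0.23]
shift now-axes [0.0009 0.0005 0.0948] rows 1.8 | turn z -0.0014 | tilt frac tool [-0.0015  0.0004  0.    ]
shift after-turn axes [0.0009 0.0004 0.0948]
blue tool-frame 83755 [-0.0364 -0.075  -0.1   ] [ 0.1008  0.0756 -0.0261] floor z -0.029
bar 3397 [277.87695025 311.63762143] [-0.0202 -0.0075 -0.1816] [ 0.0808  0.0081 -0.0724]
t 7.95 pos [ 0.5613 -0.0125  0.1149] yaw 90.34 gap 0.015 F [ 0.2 -0.5 -5.7] j [-0.22  0.34  1.62 -0.    1.18 -0.23]
shift now-axes [0.0019 0.0004 0.0949] rows 1.8 | turn z -0.0035 | tilt frac tool [-0.0012  0.0004  0.    ]
shift after-turn axes [0.0019 0.0003 0.0949]
blue tool-frame 83930 [-0.0366 -0.0749 -0.1051] [ 0.1007  0.0756 -0.0259] floor z -0.029
bar 3404 [277.91480611 311.5472973 ] [-0.02   -0.0076 -0.1816] [ 0.0808  0.0081 -0.073 ]
t 8.0 pos [ 0.5613 -0.013   0.115 ] yaw 90.27 gap 0.0151 F [-0.8  0.1 -4.8] j [-0.22  0.34  1.62 -0.    1.18 -0.23]
shift now-axes [0.0025 0.0003 0.095 ] rows 1.8 | turn z -0.005 | tilt frac tool [-0.0009  0.0003  0.    ]
shift after-turn axes [0.0024 0.0002 0.095 ]
blue tool-frame 84011 [-0.0368 -0.0749 -0.1083] [ 0.1008  0.0755 -0.0262] floor z -0.029
bar 3399 [277.90703148 311.58517211] [-0.0198 -0.0076 -0.1816] [ 0.0808  0.008  -0.0724]
blue [273.11967695 225.36196769] 1362 [array([530.4,   1.1]), array([122. , 111.1]), 78.7]
```

View pics/t6.png

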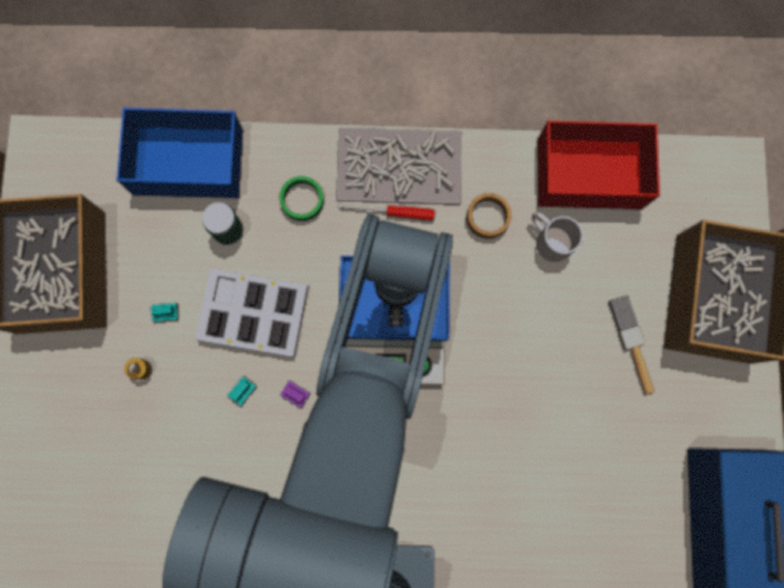

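View pics/w6.png

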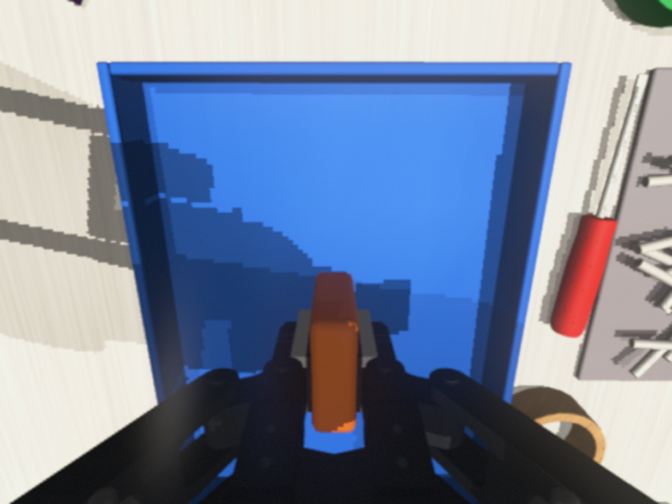

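Call:
arm_command(series=[{"offset": [0.0025,0,0.02],"dr": [0,0,0],"jaw": -1},{"offset": [0,0,0.025],"dr": [0,0,0],"jaw": -1},{"offset": [0,0,0.015],"dr": [0,0,0],"jaw": -1},{"offset": [0,0,0.01],"dr": [0,0,0],"jaw": -1},{"offset": [0,0,0],"dr": [0,0,0],"jaw": -1},{"offset": [0,0,0],"dr": [0,0,0],"jaw": -1},{"offset": [0,0,0],"dr": [0,0,0],"jaw": -1}])

```text
clock: 8.68
ee_pos: [0.5625, -0.0105, 0.0602]
eef_rot: [[-0.005, 1.0, 0.002], [1.0, 0.005, -0.0], [-0.0, 0.002, -1.0]]
force: [0.4, -0.3, -5.2]
finger_gap: 0.0152
```

```bash
for i in 1 2 3; do python3 p.py 0.5615 -0.011 0.039 90.5; python3 pane.py w7.png|head -1;done;  python3 - <<'E'
from m import *
f,z,K,W=grab('scene'); save(f[160:280,200:360],'s7.png',5)
E
```

```text
t 8.68 pos [ 0.5625 -0.0105  0.0602] yaw 90.26 gap 0.0152 F [ 0.4 -0.3 -5.2] j [-0.22  0.4   1.68  0.    1.06 -0.22]
shift now-axes [-0.0006 -0.0013  0.0265] rows 0.5 | turn z -0.0053 | tilt frac tool [0.0021 0.0005 0.    ]
shift after-turn axes [-0.0006 -0.0012  0.0265]
blue tool-frame 83646 [-0.041  -0.1172 -0.0998] [0.1008 0.0753 0.0239] floor z -0.029
t 8.73 pos [ 0.5626 -0.0104  0.0604] yaw 90.28 gap 0.015 F [ 0.   0.  -5.2] j [-0.22  0.4   1.68  0.    1.06 -0.22]
shift now-axes [-0.0007 -0.0014  0.0268] rows 0.5 | turn z -0.0049 | tilt frac tool [0.0026 0.0006 0.    ]
shift after-turn axes [-0.0007 -0.0014  0.0268]
blue tool-frame 83656 [-0.0413 -0.1173 -0.0992] [0.1007 0.0756 0.0243] floor z -0.029
t 8.78 pos [ 0.5625 -0.0103  0.0604] yaw 90.29 gap 0.0154 F [-0.3  0.  -5.4] j [-0.22  0.4   1.68  0.    1.06 -0.22]
shift now-axes [-0.0009 -0.0014  0.0268] rows 0.5 | turn z -0.0048 | tilt frac tool [ 0.0027  0.0006 -0.    ]
shift after-turn axes [-0.0009 -0.0013  0.0268]
blue tool-frame 83633 [-0.0444 -0.1167 -0.0999] [0.1008 0.0754 0.023 ] floor z -0.029
```

View pics/s7.png

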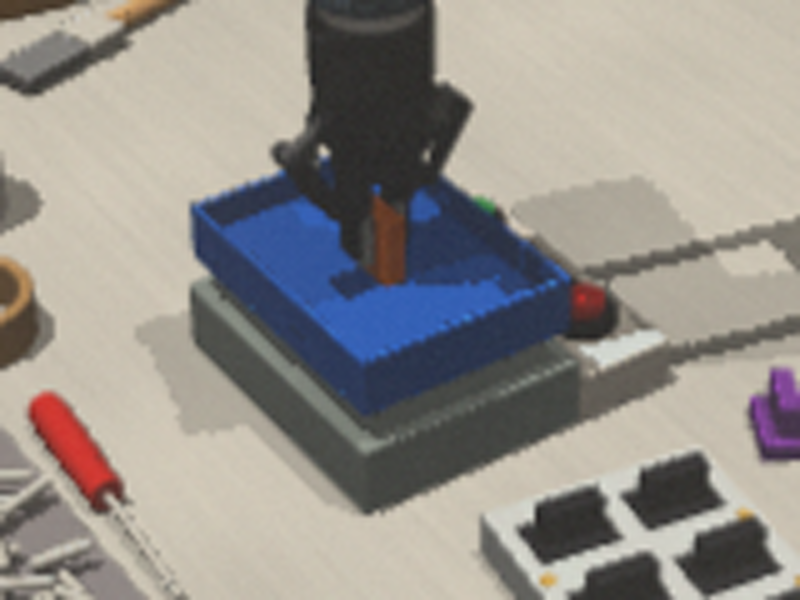

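Call:
arm_command(series=[{"offset": [-0.0005,-0.001,0.005],"dr": [0,0,0],"jaw": -1},{"offset": [0,0,0.005],"dr": [0,0,0],"jaw": -1},{"offset": [0,0,0.004],"dr": [0,0,0],"jaw": -1},{"offset": [0,0,0.004],"dr": [0,0,0],"jaw": -1},{"offset": [0,0,0],"dr": [0,0,0],"jaw": -1},{"offset": [0,0,0],"dr": [0,0,0],"jaw": -1}])

```text
clock: 9.38
ee_pos: [0.5605, -0.0102, 0.0444]
eef_rot: [[-0.005, 1.0, -0.001], [1.0, 0.005, 0.0], [0.0, -0.001, -1.0]]
force: [-0.2, -0.7, -6.0]
finger_gap: 0.0148
```

```bash
for i in 1 2 ; do python3 p.py 0.5615 -0.011 0.039 90.5; python3 pane.py w7.png|head -1;done
```

```text
t 9.38 pos [ 0.5605 -0.0102  0.0444] yaw 90.3 gap 0.0148 F [-0.2 -0.7 -6. ] j [-0.22  0.42  1.7   0.    1.03 -0.22]
shift now-axes [-0.0009  0.0012  0.0068] rows 0.1 | turn z -0.0043 | tilt frac tool [-0.0012 -0.0003  0.    ]
shift after-turn axes [-0.001   0.0012  0.0068]
blue tool-frame 84326 [-0.0692 -0.1086 -0.1034] [0.1008 0.0755 0.0088] floor z -0.029
t 9.43 pos [ 0.5608 -0.0103  0.0447] yaw 90.3 gap 0.0153 F [ 0.9 -0.8 -5.3] j [-0.22  0.42  1.7   0.    1.03 -0.22]
shift now-axes [-0.0009  0.0009  0.0071] rows 0.1 | turn z -0.0043 | tilt frac tool [-0.0004 -0.0001 -0.    ]
shift after-turn axes [-0.0009  0.0009  0.0071]
blue tool-frame 84342 [-0.0685 -0.1083 -0.0993] [0.1008 0.0754 0.0082] floor z -0.029
```

Call:
arm_command(series=[{"offset": [0,0,0.003],"dr": [0,0,0],"jaw": -1},{"offset": [0,0,0.002],"dr": [0,0,0],"jaw": -1},{"offset": [0,0,0.002],"dr": [0,0,0],"jaw": -1},{"offset": [0,0,0],"dr": [0,0,0],"jaw": -1},{"offset": [0,0,0],"dr": [0,0,0],"jaw": -1}])

```text
clock: 9.9
ee_pos: [0.5609, -0.0104, 0.0393]
eef_rot: [[-0.005, 1.0, 0.0], [1.0, 0.005, -0.0], [-0.0, 0.0, -1.0]]
force: [0.3, -0.8, -4.6]
finger_gap: 0.0152
```

```bash
for i in 1 2 ; do python3 p.py 0.5615 -0.011 0.039 90.5; python3 pane.py w7.png|head -1;done
```

```text
t 9.9 pos [ 0.5609 -0.0104  0.0393] yaw 90.3 gap 0.0152 F [ 0.3 -0.8 -4.6] j [-0.22  0.42  1.7  -0.    1.01 -0.22]
shift now-axes [-0.0008  0.0007  0.0004] rows 0.0 | turn z -0.0044 | tilt frac tool [0.0002 0.0001 0.    ]
shift after-turn axes [-0.0008  0.0007  0.0004]
blue tool-frame 84546 [-0.0518 -0.1052 -0.1045] [0.1008 0.0755 0.0032] floor z -0.029
t 9.95 pos [ 0.5609 -0.0104  0.0394] yaw 90.3 gap 0.0151 F [-0.8  0.1 -4.8] j [-0.22  0.42  1.7  -0.    1.01 -0.22]
shift now-axes [-0.0007  0.0007  0.0005] rows 0.0 | turn z -0.0045 | tilt frac tool [0.0003 0.0001 0.    ]
shift after-turn axes [-0.0007  0.0007  0.0005]
blue tool-frame 84564 [-0.0515 -0.1054 -0.0995] [0.1008 0.0752 0.0034] floor z -0.029
```

Almost home. I'll press down gently until the force shows contact.

Call:
arm_command(series=[{"offset": [0,0,0.002],"dr": [0,0,0],"jaw": -1},{"offset": [0,0,0.001],"dr": [0,0,0],"jaw": -1},{"offset": [0,0,0],"dr": [0,0,0],"jaw": -1},{"offset": [0,0,0],"dr": [0,0,0],"jaw": -1}])

```text
clock: 10.33
ee_pos: [0.5611, -0.0104, 0.0392]
eef_rot: [[-0.006, 1.0, 0.001], [1.0, 0.006, -0.001], [-0.001, 0.001, -1.0]]
force: [-6.7, 0.5, 11.5]
finger_gap: 0.0151
```

```bash
for i in 1 ; do python3 p.py 0.5615 -0.011 0.039 90.5; python3 pane.py w7.png|head -1;done
```

```text
t 10.33 pos [ 0.5611 -0.0104  0.0392] yaw 90.32 gap 0.0151 F [-6.7  0.5 11.5] j [-0.22  0.42  1.7  -0.    1.01 -0.22]
shift now-axes [-0.0007  0.0005  0.0002] rows 0.0 | turn z -0.0041 | tilt frac tool [0.0017 0.0007 0.    ]
shift after-turn axes [-0.0007  0.0005  0.0002]
blue tool-frame 84553 [-0.0528 -0.1057 -0.105 ] [0.1007 0.0757 0.0034] floor z -0.029
```

Call:
arm_command(series=[{"offset": [0,0,0],"dr": [0,0,0],"jaw": -0.2},{"offset": [0,0,0],"dr": [0,0,0],"jaw": -0.2},{"offset": [0,0,0],"dr": [0,0,0],"jaw": -0.2},{"offset": [0,0,-0.01],"dr": [0,0,0],"jaw": -0.2},{"offset": [0,0,-0.04],"dr": [0,0,0],"jaw": -0.2},{"offset": [0,0,-0.04],"dr": [0,0,0],"jaw": -0.2},{"offset": [0,0,-0.03],"dr": [0,0,0],"jaw": -1},{"offset": [0,0,0],"dr": [0,0,0],"jaw": -1}])

```text
clock: 11.05
ee_pos: [0.5647, -0.0111, 0.1392]
eef_rot: [[-0.005, 1.0, 0.01], [1.0, 0.005, -0.002], [-0.002, 0.01, -1.0]]
force: [0.7, 0.1, 0.7]
finger_gap: 0.0111
```

```bash
python3 p.py 0.4475 -0.069 0.05 90.3
python3 - <<'E'
from m import *
for n in ['wrist','scene']:
    f,z,K,W=grab(n); 
    if n=='scene': save(f[160:280,200:360],'s8.png',5)
    else: save(f,'w8.png',1.2)
    P=cloud(z,K,W); hsv=cv2.cvtColor(f,cv2.COLOR_RGB2HSV); H,S,V=[hsv[...,i].astype(int) for i in range(3)]
    m=(H>100)&(H<118)&(S>120)&(abs(P[...,1])<.2)&(P[...,0]>.4)&(P[...,0]<.7)
    for c,A,mm in cents(m,400):
        q=P[mm];print(n,A,rect(mm,.09,K,W),'floor z',np.median(q[(abs(q[:,0]-.56)<.05)][:,2]).round(4),'rim',np.percentile(q[:,2],[98,99.5]).round(4))
E
```

```text
t 11.05 pos [ 0.5647 -0.0111  0.1392] yaw 90.31 gap 0.0111 F [0.7 0.1 0.7] j [-0.22  0.32  1.59  0.    1.23 -0.22]
shift now-axes [-0.0713 -0.148   0.1101] rows 3.8 | turn z 0.0001 | tilt frac tool [0.0132 0.0029 0.    ]
shift after-turn axes [-0.0716 -0.1469  0.1115]
wrist 40729 [array([560.9,  -8.6]), array([149.7, 197.3]), 0.1] floor z 0.0679 rim [0.1914 0.2205]
scene 1251 [array([562.3,   1.1]), array([200.4, 169.2]), 85.4] floor z 0.0705 rim [0.0937 0.0948]
```

View pics/s8.png

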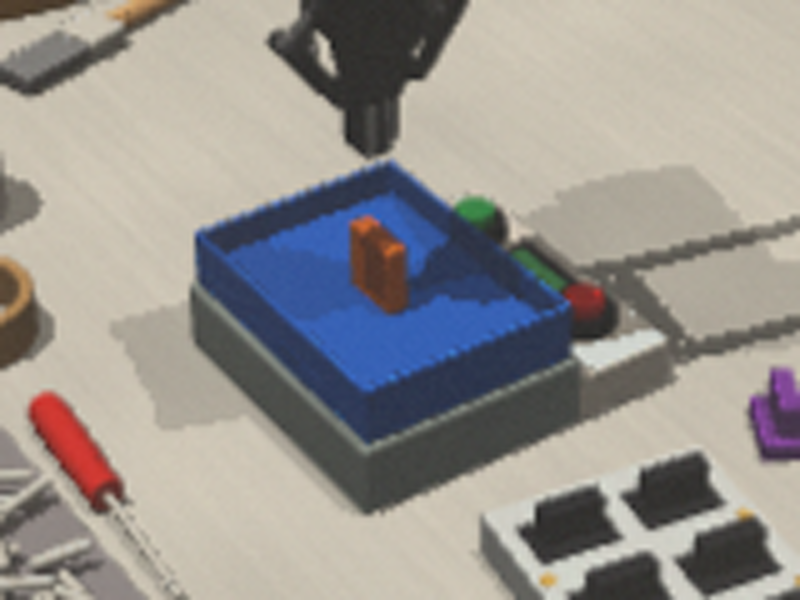

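View pics/w8.png

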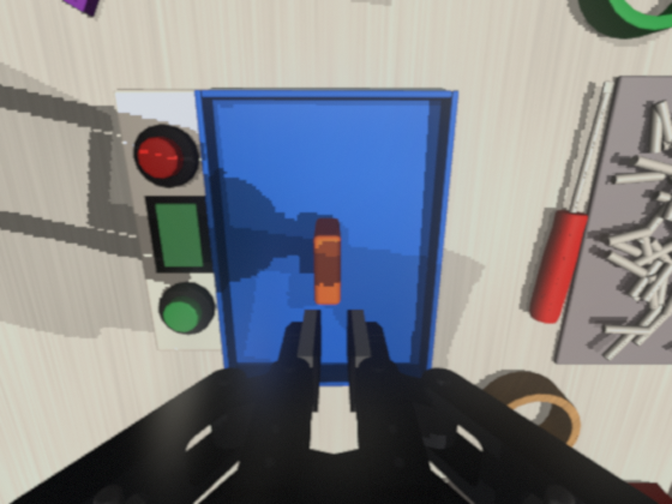

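```bash
python3 - <<'E'
from m import *
f,z,K,W=grab('wrist'); P=cloud(z,K,W); hsv=cv2.cvtColor(f,cv2.COLOR_RGB2HSV); H,S,V=[hsv[...,i].astype(int) for i in range(3)]
for nm,mk in [('g',(H>45)&(H<75)&(S>140)&(V>60)),('r',((H<6)|(H>174))&(S>150)&(V>60))]:
    for cc,A,mm in cents(mk,150):
        q=P[mm]; zt=np.percentile(q[:,2],85); top=mm&(abs(P[...,2]-zt)<.003); t=P[top]
        print(nm,cc.round(1),A,'top z',zt.round(4),'mid',((t.min(0)+t.max(0))/2).round(4))
E
python3 p.py 0.4475 -0.069 0.05 90.3
```

```text
g [539.8  12.7] 476 top z 0.0309 mid [0.7696 0.1433 0.0302]
r [134.4 132. ] 1002 top z 0.0582 mid [0.4471 0.0503 0.0577]
r [474.3 225.7] 1959 top z 0.0257 mid [ 0.7605 -0.0441  0.0254]
r [549.2 414.5] 176 top z 0.0159 mid [ 0.9195 -0.3099  0.0156]
t 11.2 pos [ 0.5607 -0.0103  0.133 ] yaw 90.3 gap 0.0004 F [ 0.1  1.6 -0.5] j [-0.22  0.32  1.6   0.    1.22 -0.22]
shift now-axes [-0.0726 -0.1419  0.1037] rows 3.7 | turn z 0.0 | tilt frac tool [ 0.0002  0.     -0.    ]
shift after-turn axes [-0.0726 -0.1419  0.1037]
```

Call:
arm_command(series=[{"offset": [-0.018,-0.0355,0],"dr": [0,0,0],"jaw": -1},{"offset": [-0.018,-0.0355,0],"dr": [0,0,0],"jaw": -1},{"offset": [-0.018,-0.0355,0],"dr": [0,0,0],"jaw": -1},{"offset": [-0.018,-0.0355,0],"dr": [0,0,0],"jaw": -1},{"offset": [0,0,0.04],"dr": [0,0,0],"jaw": -1},{"offset": [0,0,0.04],"dr": [0,0,0],"jaw": -1},{"offset": [0,0,0.04],"dr": [0,0,0],"jaw": -1},{"offset": [0,0,0],"dr": [0,0,0],"jaw": -1}])

```text
clock: 11.87
ee_pos: [0.4417, -0.0665, 0.0312]
eef_rot: [[-0.004, 1.0, -0.012], [1.0, 0.004, 0.005], [0.005, -0.012, -1.0]]
force: [-0.9, 0.3, -0.5]
finger_gap: 0.0
```

Call:
arm_command(series=[{"offset": [0,0,0.005],"dr": [0,0,0],"jaw": -1},{"offset": [0,0,0.005],"dr": [0,0,0],"jaw": -1},{"offset": [0,0,0.003],"dr": [0,0,0],"jaw": -1},{"offset": [0,0,0],"dr": [0,0,0],"jaw": -1},{"offset": [0,0,0],"dr": [0,0,0],"jaw": -1}])

```text
clock: 12.28
ee_pos: [0.4484, -0.0688, 0.0274]
eef_rot: [[-0.006, 1.0, 0.002], [1.0, 0.006, -0.001], [-0.001, 0.002, -1.0]]
force: [0.2, -0.2, -0.6]
finger_gap: -0.0
```

```bash
python3 p.py 0.4475 -0.069 - 90.3
python3 - <<'E'
from m import *
f,z,K,W=grab('scene'); save(f[160:280,200:360],'s9.png',5)
E
```

```text
t 12.28 pos [ 0.4484 -0.0688  0.0274] yaw 90.32 gap -0.0 F [ 0.2 -0.2 -0.6] j [-0.4   0.28  1.97 -0.    0.89 -0.4 ]
shift now-axes [-0.0003 -0.0011 -0.    ] rows 0.0 | turn z 0.0004 | tilt frac tool [0.0022 0.0009 0.    ]
shift after-turn axes [-0.0003 -0.0011  0.    ]
```

View pics/s9.png

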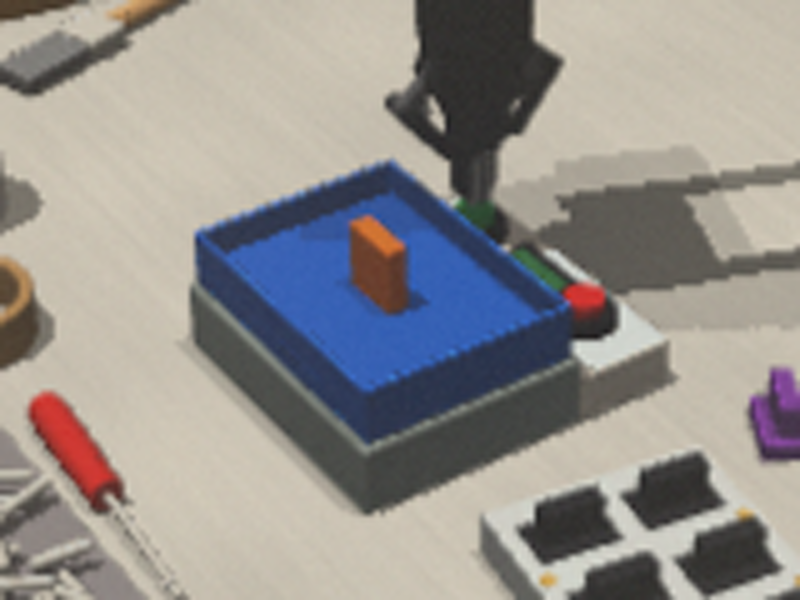

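The shut fingers are right above the green button, at about (480,205) in the crop. Pressing slowly.

Call:
arm_command(series=[{"offset": [0,0,0.004],"dr": [0,0,0],"jaw": -1},{"offset": [0,0,0.003],"dr": [0,0,0],"jaw": -1},{"offset": [0,0,0.003],"dr": [0,0,0],"jaw": -1},{"offset": [0,0,0],"dr": [0,0,0],"jaw": -1},{"offset": [0,0,0],"dr": [0,0,0],"jaw": -1}])

```text
clock: 12.75
ee_pos: [0.4476, -0.0685, 0.0185]
eef_rot: [[-0.005, 1.0, -0.0], [1.0, 0.005, 0.0], [0.0, -0.0, -1.0]]
force: [-0.1, 0.4, 2.3]
finger_gap: 0.0
```

Call:
arm_command(series=[{"offset": [0,0,0.002],"dr": [0,0,0],"jaw": -1},{"offset": [0,0,0.002],"dr": [0,0,0],"jaw": -1},{"offset": [0,0,0],"dr": [0,0,0],"jaw": -1},{"offset": [0,0,0],"dr": [0,0,0],"jaw": -1}])

```text
clock: 13.08
ee_pos: [0.4476, -0.0685, 0.0154]
eef_rot: [[-0.005, 1.0, 0.0], [1.0, 0.005, -0.0], [-0.0, 0.0, -1.0]]
force: [-0.2, 0.6, 4.0]
finger_gap: 0.0
```

Call:
arm_command(series=[{"offset": [0,0,0.002],"dr": [0,0,0],"jaw": -1},{"offset": [0,0,0.002],"dr": [0,0,0],"jaw": -1},{"offset": [0,0,0],"dr": [0,0,0],"jaw": -1},{"offset": [0,0,0],"dr": [0,0,0],"jaw": -1},{"offset": [0,0,0],"dr": [0,0,0],"jaw": -1}])

```text
clock: 13.5
ee_pos: [0.4477, -0.0686, 0.0127]
eef_rot: [[-0.005, 1.0, 0.0], [1.0, 0.005, -0.0], [-0.0, 0.0, -1.0]]
force: [-2.1, 2.2, 11.5]
finger_gap: -0.0
```

The zero button is at its stop: the force jumped from 4.0 to 11.5 N. Now to lift, turn and look at the die.

Call:
arm_command(series=[{"offset": [0,0,-0.02],"dr": [0,0,0],"jaw": -1},{"offset": [0,0,-0.04],"dr": [0,0,0],"jaw": -1},{"offset": [0,0,-0.045],"dr": [0,0,0],"jaw": -1},{"offset": [0,0,-0.045],"dr": [0,0,-0.15],"jaw": -0.1},{"offset": [0,0,-0.045],"dr": [0,0,-0.15],"jaw": -0.1},{"offset": [0,0,0],"dr": [0,0,-0.15],"jaw": -0.1},{"offset": [0,0,0],"dr": [0,0,-0.15],"jaw": -0.1},{"offset": [0,0,0],"dr": [0,0,-0.15],"jaw": -0.1}])

```text
clock: 14.17
ee_pos: [0.4478, -0.0687, 0.1686]
eef_rot: [[-0.565, 0.825, 0.001], [0.825, 0.565, -0.001], [-0.001, 0.001, -1.0]]
force: [1.1, -0.9, -0.9]
finger_gap: 0.0386
```

Call:
arm_command(series=[{"offset": [0,0,0],"dr": [0,0,-0.15],"jaw": -0.1},{"offset": [0,0,0],"dr": [0,0,-0.15],"jaw": -0.1},{"offset": [0,0,0],"dr": [0,0,-0.15],"jaw": -0.1},{"offset": [0,0,0],"dr": [0,0,-0.15],"jaw": -0.1},{"offset": [0,0,0],"dr": [0,0,-0.15],"jaw": -0.1},{"offset": [0,0,0],"dr": [0,0,-0.15],"jaw": -0.1},{"offset": [0,0,0],"dr": [0,0,-0.154],"jaw": -0.1}])

```text
clock: 14.75
ee_pos: [0.4472, -0.0685, 0.1675]
eef_rot: [[-0.99, 0.142, -0.001], [0.142, 0.99, 0.0], [0.001, 0.0, -1.0]]
force: [0.3, -0.4, -0.5]
finger_gap: 0.0386
```

```bash
python3 p.py 0.54 0.266 0.17 171.5; python3 p.py 0.54 0.266 0.2 171.5|tail -1;python3 - <<'E'
from m import *
f,z,K,W=grab('top'); save(f,'t10.png',1.4)
E
```

```text
t 14.75 pos [ 0.4472 -0.0685  0.1675] yaw 171.81 gap 0.0386 F [ 0.3 -0.4 -0.5] j [-0.4   0.1   1.79 -0.    1.25 -1.83]
shift now-axes [-0.0553  0.4303 -0.0031] rows 8.3 | turn z 0.0069 | tilt frac tool [ 0.0002 -0.0012 -0.    ]
shift after-turn axes [-0.0529  0.4306 -0.0031]
shift after-turn axes [-0.0529  0.4306 -0.0406]
```

View pics/t10.png

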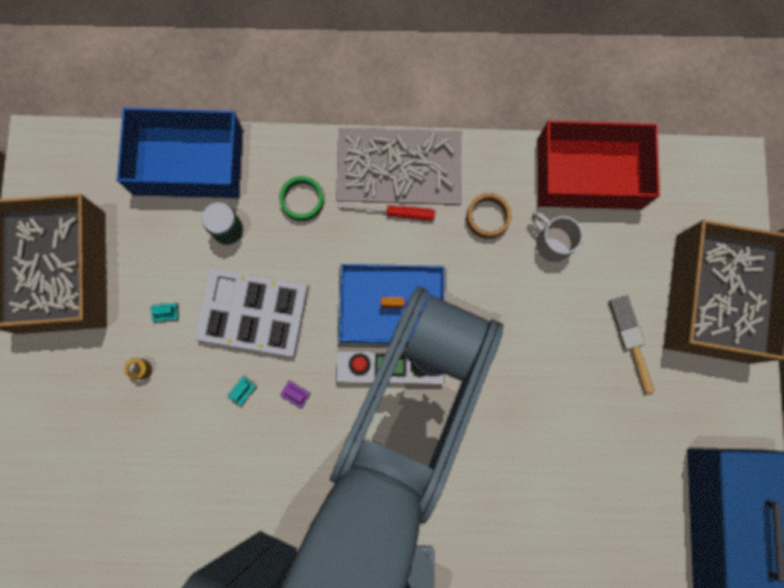

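Call:
arm_command(series=[{"offset": [-0.002,0.0467,-0.0073],"dr": [0,0,0.007],"jaw": -0.1},{"offset": [-0.002,0.0467,-0.0073],"dr": [0,0,0],"jaw": -0.1},{"offset": [-0.002,0.0467,-0.0073],"dr": [0,0,0],"jaw": -0.1},{"offset": [-0.002,0.0467,-0.0073],"dr": [0,0,0],"jaw": -0.1},{"offset": [-0.002,0.0467,-0.0073],"dr": [0,0,0],"jaw": -0.1},{"offset": [-0.002,0.0467,-0.0073],"dr": [0,0,0],"jaw": -0.1},{"offset": [-0.002,0.0467,-0.0073],"dr": [0,0,0],"jaw": -0.1},{"offset": [-0.002,0.0467,-0.0073],"dr": [0,0,0],"jaw": -0.1}])

```text
clock: 15.47
ee_pos: [0.5057, 0.2267, 0.2146]
eef_rot: [[-0.988, 0.156, -0.0], [0.156, 0.988, -0.0], [0.0, -0.0, -1.0]]
force: [1.2, -1.4, -0.1]
finger_gap: 0.0382
```

Call:
arm_command(series=[{"offset": [-0.002,0.0467,-0.0073],"dr": [0,0,0],"jaw": -0.1},{"offset": [0,0,0],"dr": [0,0,0],"jaw": -0.1},{"offset": [0,0,0],"dr": [0,0,0],"jaw": -0.1},{"offset": [0,0,0],"dr": [0,0,0],"jaw": -0.1},{"offset": [0,0,0],"dr": [0,0,0],"jaw": -0.1}])

```text
clock: 15.88
ee_pos: [0.5128, 0.2603, 0.22]
eef_rot: [[-0.988, 0.155, -0.001], [0.155, 0.988, -0.001], [0.001, -0.001, -1.0]]
force: [-0.7, -0.6, -0.0]
finger_gap: 0.0386
```

```bash
cat > dw.py <<'E'
from m import *
import sys
f,z,K,W=grab('wrist'); save(f,sys.argv[1],1.3)
P=cloud(z,K,W); hsv=cv2.cvtColor(f,cv2.COLOR_RGB2HSV); H,S,V=[hsv[...,i].astype(int) for i in range(3)]
near=(P[...,0]>.35)&(P[...,0]<.75)&(P[...,1]>.1)&(P[...,1]<.45)
m=near&(P[...,2]>.045)&(P[...,2]<.062)&(V<90)
for c,A,mm in cents(m,60): print('rib',c.round(),A,np.median(P[mm],0).round(4),rect(mm,.054,K,W))
m=near&(P[...,2]>.024)&(P[...,2]<.036)
for c,A,mm in cents(m,3000): print('die',A,rect(mm,.03,K,W))
E
python3 dw.py w11.png; python3 p.py - - - 171.5
```

```text
rib [234. 178.] 459 [0.5011 0.2116 0.0538] [array([501.4, 211.6]), array([15. , 40.2]), 81.5]
rib [288. 178.] 450 [0.5102 0.2721 0.0539] [array([510.2, 272.1]), array([13.8, 39. ]), 81.3]
rib [342. 178.] 477 [0.5196 0.3327 0.0537] [array([519.7, 332.5]), array([15.4, 39.1]), 81.4]
rib [288. 233.] 352 [0.5762 0.2623 0.054 ] [array([576.3, 262.4]), array([12.1, 41.2]), 81.4]
rib [237. 233.] 393 [0.5669 0.2017 0.054 ] [array([567.5, 201.7]), array([14.9, 40. ]), 81.5]
die 14400 [array([545.1, 267. ]), array([196. , 145.8]), 81.5]
t 15.93 pos [0.5129 0.2601 0.2203] yaw 171.03 gap 0.0386 F [0.4 1.  0.1] j [ 0.28  0.29  1.43 -0.    1.43 -1.14]
shift now-axes [0. 0. 0.] rows 0.0 | turn z -0.0104 | tilt frac tool [-0.001 -0.001 -0.   ]
shift after-turn axes [0. 0. 0.]
```

View pics/w11.png

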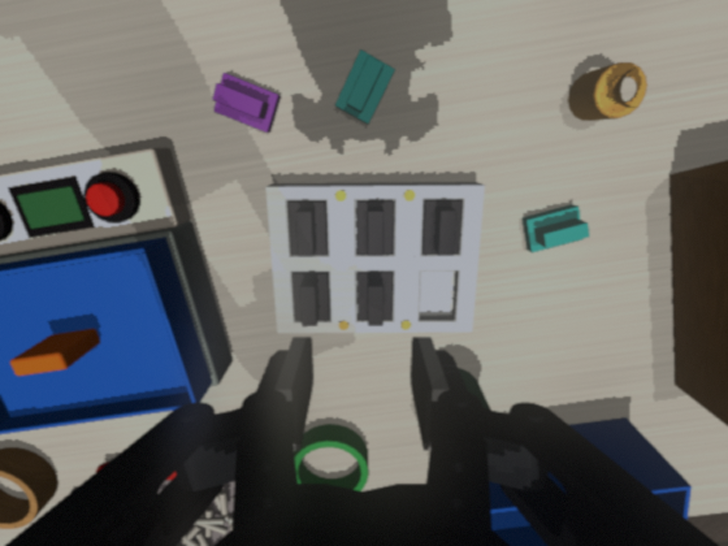

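Five black ribs stand in the mould at pixels (308,228), (376,228), (443,228), (312,298) and (376,298). The look-alikes are the turquoise pieces at (365,88) and (556,228) and the purple one at (246,101), all on the table; these stay put. First part: A at (0.501, 0.212).

Call:
arm_command(series=[{"offset": [0.003,-0.031,0.02],"dr": [0,0,-0.01],"jaw": -0.1},{"offset": [0.003,-0.031,0.02],"dr": [0,0,0],"jaw": -0.1},{"offset": [0,0,0.045],"dr": [0,0,0],"jaw": -0.1},{"offset": [0,0,0.045],"dr": [0,0,0],"jaw": -0.1},{"offset": [0,0,0.045],"dr": [0,0,0],"jaw": -0.1},{"offset": [0,0,0.03],"dr": [0,0,0],"jaw": -0.1},{"offset": [0,0,0],"dr": [0,0,0],"jaw": -0.1},{"offset": [0,0,0],"dr": [0,0,0],"jaw": -0.1}])

```text
clock: 16.6
ee_pos: [0.5001, 0.2119, 0.0561]
eef_rot: [[-0.989, 0.148, -0.003], [0.148, 0.989, -0.001], [0.003, -0.001, -1.0]]
force: [0.9, 0.9, -0.0]
finger_gap: 0.0381
```

```bash
python3 p.py .5013 .2116 -0.006 171.5; python3 dw.py w12.png
```

```text
t 16.6 pos [0.5001 0.2119 0.0561] yaw 171.5 gap 0.0381 F [ 0.9  0.9 -0. ] j [ 0.2   0.38  1.73 -0.    1.04 -1.23]
shift now-axes [-0.0017 -0.0001  0.0776] rows 1.5 | turn z -0.0001 | tilt frac tool [-0.0014 -0.0036  0.    ]
shift after-turn axes [-0.0015 -0.0002  0.0776]
rib [277. 239.] 1306 [0.4988 0.2114 0.0538] [array([500.3, 211.3]), array([13.9, 41.4]), 81.6]
rib [372. 240.] 1504 [0.5085 0.2713 0.0538] [array([509.2, 271. ]), array([16.3, 41.4]), 81.4]
rib [467. 240.] 1702 [0.5177 0.3311 0.0536] [array([518. , 330.5]), array([19.1, 41.4]), 81.6]
rib [277. 326.] 1017 [0.5641 0.2017 0.0539] [array([565.5, 201.5]), array([13.9, 44.6]), 82.1]
rib [371. 306.] 116 [0.5597 0.2686 0.0512] [array([557.3, 267.5]), array([15.7,  6.7]), 32.6]
die 30850 [array([544.3, 267.3]), array([196.1, 145.8]), 81.5]
```

View pics/w12.png

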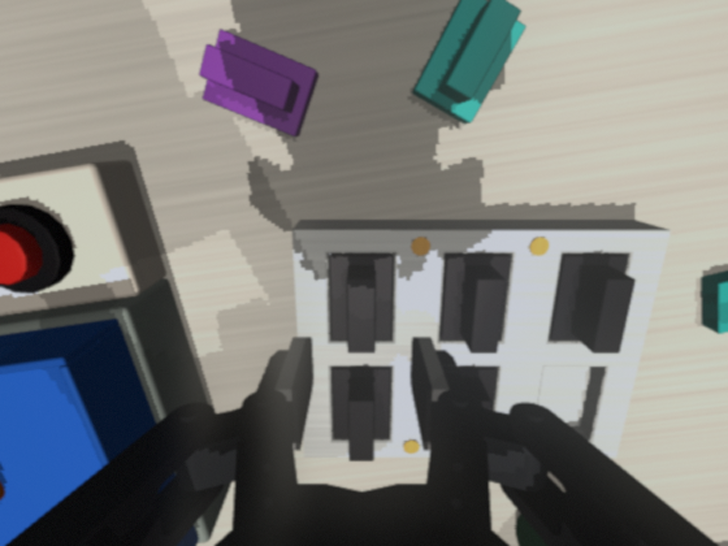

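Well aligned over A. Going down 62 mm and closing.

Call:
arm_command(series=[{"offset": [0,0,0.035],"dr": [0,0,0],"jaw": -0.1},{"offset": [0,0,0.03],"dr": [0,0,0],"jaw": -0.1},{"offset": [0,0,0.01],"dr": [0,0,0],"jaw": -0.1},{"offset": [0,0,0],"dr": [0,0,0],"jaw": -0.1},{"offset": [0,0,0],"dr": [0,0,0],"jaw": -1},{"offset": [0,0,0],"dr": [0,0,0],"jaw": -1},{"offset": [0,0,0],"dr": [0,0,0],"jaw": -1},{"offset": [0,0,0],"dr": [0,0,0],"jaw": -1}], grip_force=60)

```text
clock: 17.32
ee_pos: [0.5026, 0.2125, -0.0011]
eef_rot: [[-0.989, 0.145, 0.003], [0.145, 0.989, -0.001], [-0.003, -0.001, -1.0]]
force: [-0.1, -4.2, 4.1]
finger_gap: 0.0125
```

Call:
arm_command(series=[{"offset": [0,0,-0.01],"dr": [0,0,0],"jaw": -1},{"offset": [0,0,-0.02],"dr": [0,0,0],"jaw": -1},{"offset": [0,0,-0.03],"dr": [0,0,0],"jaw": -1},{"offset": [0,0,-0.04],"dr": [0,0,0],"jaw": -1},{"offset": [0,0,-0.04],"dr": [0,0,0],"jaw": -1},{"offset": [0,0,-0.04],"dr": [0,0,-0.098],"jaw": -1},{"offset": [0,0,0],"dr": [0,0,-0.098],"jaw": -1},{"offset": [0,0,0],"dr": [0,0,0],"jaw": -1}])

```text
clock: 17.98
ee_pos: [0.503, 0.2141, 0.1447]
eef_rot: [[-1.0, -0.011, 0.007], [-0.011, 1.0, 0.002], [-0.007, 0.002, -1.0]]
force: [0.1, -0.3, -2.2]
finger_gap: 0.0121
```

```bash
python3 p.py .601 .0505 .13 180.4
cat > hold.py <<'E'
from m import *
import sys
s=bot.observe()
g=bot.grab_frame('wrist'); f=g['frame'];z=np.array(g['z_map']);K=np.array(g['intrinsics']);T=np.array(g['tool_from_camera'])
save(f,sys.argv[1],1.2)
P=cloud(z,K,T); V=f.max(-1)
m=(z>0)&(P[...,2]>-.036)&(P[...,2]<-.012)&(abs(P[...,1])<.04)&(abs(P[...,0])<.06)&(V<110)
for c,A,mm in cents(m,150): q=P[mm]; print('base tool-frame',A,c.round(),q.min(0).round(4),q.max(0).round(4))
E
python3 hold.py w13.png
```

```text
t 17.98 pos [0.503  0.2141 0.1447] yaw -179.39 gap 0.0121 F [ 0.1 -0.3 -2.2] j [ 0.2   0.28  1.62  0.    1.23 -1.38]
shift now-axes [-0.1202 -0.2058  0.0189] rows 4.6 | turn z 0.0046 | tilt frac tool [ 0.0024  0.0091 -0.    ]
shift after-turn axes [-0.1211 -0.2053  0.0184]
base tool-frame 2182 [278. 233.] [-0.0012 -0.0173 -0.0358] [ 0.0256  0.0166 -0.0173]
```

View pics/w13.png

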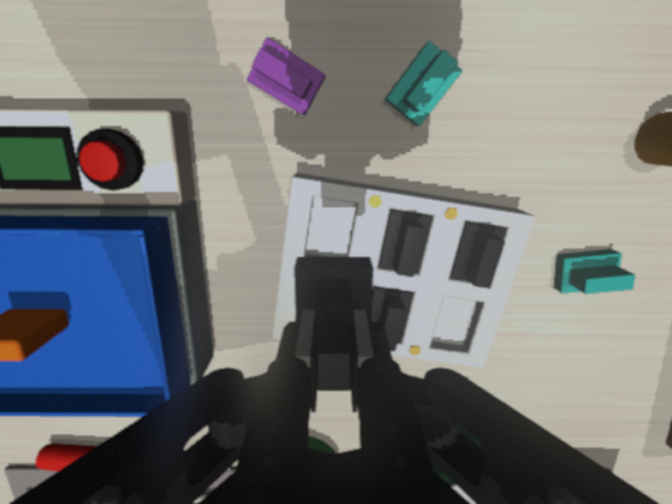

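Call:
arm_command(series=[{"offset": [-0.0242,-0.041,0],"dr": [0,0,0],"jaw": -1},{"offset": [-0.0242,-0.041,0],"dr": [0,0,0],"jaw": -1},{"offset": [-0.0242,-0.041,0],"dr": [0,0,0],"jaw": -1},{"offset": [-0.0242,-0.041,0],"dr": [0,0,0],"jaw": -1},{"offset": [-0.0242,-0.041,0],"dr": [0,0,0],"jaw": -1},{"offset": [0,0,0],"dr": [0,0,0],"jaw": -1},{"offset": [0,0,0.03],"dr": [0,0,0],"jaw": -1},{"offset": [0,0,0.03],"dr": [0,0,0],"jaw": -1}])

```text
clock: 18.7
ee_pos: [0.5998, 0.0491, 0.0924]
eef_rot: [[-1.0, -0.003, 0.001], [-0.003, 1.0, 0.0], [-0.001, 0.0, -1.0]]
force: [0.4, -0.9, -0.7]
finger_gap: 0.0127
```

```bash
python3 p.py .601 .0505 .052 180.4; python3 hold.py w14.png
```

```text
t 18.7 pos [0.5998 0.0491 0.0924] yaw -179.83 gap 0.0127 F [ 0.4 -0.9 -0.7] j [-0.1   0.43  1.54  0.    1.17 -1.68]
shift now-axes [-0.0014  0.0017  0.0505] rows 1.0 | turn z -0.005 | tilt frac tool [ 0.0003  0.0019 -0.    ]
shift after-turn axes [-0.0015  0.0017  0.0505]
base tool-frame 2188 [278. 233.] [-0.0013 -0.0173 -0.0359] [ 0.0258  0.0165 -0.0177]
```

View pics/w14.png

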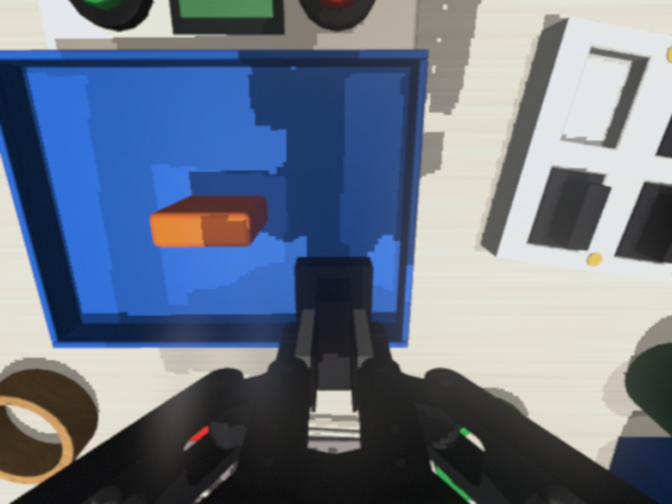

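Call:
arm_command(series=[{"offset": [-0.001,0.001,0.03],"dr": [0,0,0],"jaw": -1},{"offset": [0,0,0.015],"dr": [0,0,0],"jaw": -1},{"offset": [0,0,0.005],"dr": [0,0,0],"jaw": -1},{"offset": [0,0,0],"dr": [0,0,0],"jaw": -1},{"offset": [0,0,0.001],"dr": [0,0,0],"jaw": -1},{"offset": [0,0,0],"dr": [0,0,0],"jaw": -1}])

```text
clock: 19.25
ee_pos: [0.5998, 0.0511, 0.052]
eef_rot: [[-1.0, -0.007, -0.0], [-0.007, 1.0, 0.0], [0.0, 0.0, -1.0]]
force: [-0.1, 0.4, -0.2]
finger_gap: 0.0125
```

Call:
arm_command(series=[{"offset": [0,0,0],"dr": [0,0,0],"jaw": -0.4},{"offset": [0,0,0],"dr": [0,0,0],"jaw": -0.4},{"offset": [0,0,0],"dr": [0,0,0],"jaw": -0.4},{"offset": [0,0,-0.02],"dr": [0,0,0],"jaw": -0.4},{"offset": [0,0,-0.04],"dr": [0,0,0],"jaw": -0.4},{"offset": [0,0,-0.04],"dr": [0,0,0.098],"jaw": -0.1},{"offset": [0,0,-0.03],"dr": [0,0,0.098],"jaw": -0.1},{"offset": [0,0,0],"dr": [0,0,0],"jaw": -0.1}])

```text
clock: 19.92
ee_pos: [0.6036, 0.0505, 0.1624]
eef_rot: [[-0.989, 0.15, 0.011], [0.15, 0.989, -0.001], [-0.011, 0.001, -1.0]]
force: [1.0, -0.4, 0.9]
finger_gap: 0.0382
```

```bash
python3 p.py .5105 .272 - 171.5
python3 - <<'E'
from h import *
f,z,K,W=grab('wrist'); save(f,'w15.png',1.2)
E
```

```text
t 19.92 pos [0.6036 0.0505 0.1624] yaw 171.4 gap 0.0382 F [ 1.  -0.4  0.9] j [-0.1   0.37  1.45  0.    1.31 -1.52]
shift now-axes [ 0.1564  0.2564 -0.0016] rows 5.8 | turn z -0.0023 | tilt frac tool [ 0.0008  0.0139 -0.    ]
shift after-turn axes [0.156  0.2567 0.    ]
```

View pics/w15.png

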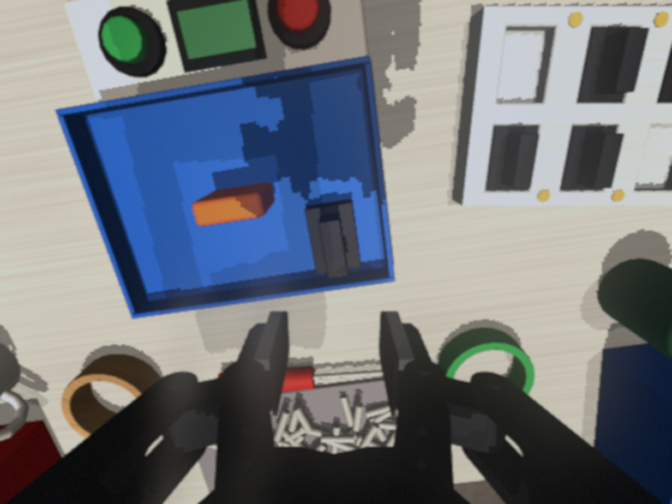

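Call:
arm_command(series=[{"offset": [0.0252,0.0428,0],"dr": [0,0,0],"jaw": -0.1},{"offset": [0.0252,0.0428,0],"dr": [0,0,0],"jaw": -0.1},{"offset": [0.0252,0.0428,0],"dr": [0,0,0],"jaw": -0.1},{"offset": [0.0252,0.0428,0],"dr": [0,0,0],"jaw": -0.1},{"offset": [0.0252,0.0428,0],"dr": [0,0,0],"jaw": -0.1},{"offset": [0.0252,0.0428,0.03],"dr": [0,0,0],"jaw": -0.1},{"offset": [0,0,0.04],"dr": [0,0,0],"jaw": -0.1},{"offset": [0,0,0.03],"dr": [0,0,0],"jaw": -0.1}])

```text
clock: 20.63
ee_pos: [0.5092, 0.27, 0.076]
eef_rot: [[-0.99, 0.141, -0.002], [0.141, 0.99, -0.0], [0.002, -0.0, -1.0]]
force: [-0.3, -0.3, -0.4]
finger_gap: 0.0387
```

Call:
arm_command(series=[{"offset": [0,0,0],"dr": [0,0,0],"jaw": -0.1},{"offset": [0,0,0],"dr": [0,0,0],"jaw": -0.1}])

```text
clock: 20.8
ee_pos: [0.5098, 0.2674, 0.0764]
eef_rot: [[-0.989, 0.145, -0.005], [0.145, 0.989, -0.001], [0.005, -0.002, -1.0]]
force: [0.8, -0.1, 0.5]
finger_gap: 0.0383
```

```bash
python3 p.py .5105 .272 -.003 171.5; python3 dw.py w16.png
```

```text
t 20.8 pos [0.5098 0.2674 0.0764] yaw 171.67 gap 0.0383 F [ 0.8 -0.1  0.5] j [ 0.29  0.41  1.62 -0.    1.12 -1.14]
shift now-axes [-0.0005  0.006   0.0993] rows 1.9 | turn z 0.0037 | tilt frac tool [-0.0028 -0.0058 -0.    ]
shift after-turn axes [0.     0.0058 0.0993]
rib [285. 226.] 1082 [0.5087 0.2727 0.0539] [array([509.5, 272.8]), array([13.4, 41. ]), 81.6]
rib [372. 227.] 1267 [0.5182 0.3326 0.0538] [array([518.8, 332.2]), array([16.4, 41. ]), 81.6]
rib [197. 291.] 109 [0.5499 0.1993 0.0534] [array([550.6, 199.5]), array([ 5.3, 17.1]), 57.4]
rib [284. 308.] 883 [0.5749 0.2628 0.0539] [array([575.6, 262.9]), array([13.2, 43.8]), 81.6]
rib [394. 408.] 486 [0.6879 0.3427 0.0533] [array([688.6, 344.3]), array([39.1, 17.9]), 65.8]
die 26203 [array([544.6, 267.2]), array([196. , 146.2]), 81.5]
```

Correct tool y by about +0.006, then go down and grip.

Call:
arm_command(series=[{"offset": [0,0.005,0.035],"dr": [0,0,0],"jaw": -0.1},{"offset": [0,0,0.035],"dr": [0,0,0],"jaw": -0.1},{"offset": [0,0,0.02],"dr": [0,0,0],"jaw": -0.1},{"offset": [0,0,0.008],"dr": [0,0,0],"jaw": -0.1},{"offset": [0,0,0],"dr": [0,0,0],"jaw": -1},{"offset": [0,0,0],"dr": [0,0,0],"jaw": -1},{"offset": [0,0,0],"dr": [0,0,0],"jaw": -1},{"offset": [0,0,0],"dr": [0,0,0],"jaw": -1}], grip_force=60)

```text
clock: 21.52
ee_pos: [0.5138, 0.2721, 0.0017]
eef_rot: [[-0.989, 0.146, 0.003], [0.146, 0.989, 0.001], [-0.003, 0.001, -1.0]]
force: [-0.1, -1.1, 0.7]
finger_gap: 0.0122
```

Call:
arm_command(series=[{"offset": [0,0,-0.01],"dr": [0,0,0],"jaw": -1},{"offset": [0,0,-0.02],"dr": [0,0,0],"jaw": -1},{"offset": [0,0,-0.03],"dr": [0,0,0],"jaw": -1},{"offset": [0,0,-0.04],"dr": [0,0,0],"jaw": -1},{"offset": [0,0,-0.04],"dr": [0,0,0],"jaw": -1},{"offset": [0,0,-0.04],"dr": [0,0,-0.098],"jaw": -1},{"offset": [0,0,0],"dr": [0,0,-0.098],"jaw": -1},{"offset": [0,0,0],"dr": [0,0,0],"jaw": -1}])

```text
clock: 22.18
ee_pos: [0.5139, 0.2725, 0.1478]
eef_rot: [[-1.0, -0.01, 0.006], [-0.01, 1.0, 0.002], [-0.006, 0.002, -1.0]]
force: [0.3, 0.5, -2.3]
finger_gap: 0.0119
```

```bash
python3 hold.py w17.png;python3 p.py .601 -.0095 .052 180.4
```

```text
base tool-frame 2408 [278. 230.] [-0.0029 -0.0171 -0.0359] [ 0.0282  0.0168 -0.0137]
t 22.23 pos [0.5125 0.272  0.1457] yaw -179.63 gap 0.0128 F [-0.3  0.7 -1.9] j [ 0.3   0.34  1.53  0.    1.26 -1.28]
shift now-axes [-0.1081 -0.3527  0.1171] rows 7.4 | turn z -0.0007 | tilt frac tool [0.001  0.0031 0.    ]
shift after-turn axes [-0.1081 -0.3527  0.1171]
```

View pics/w17.png

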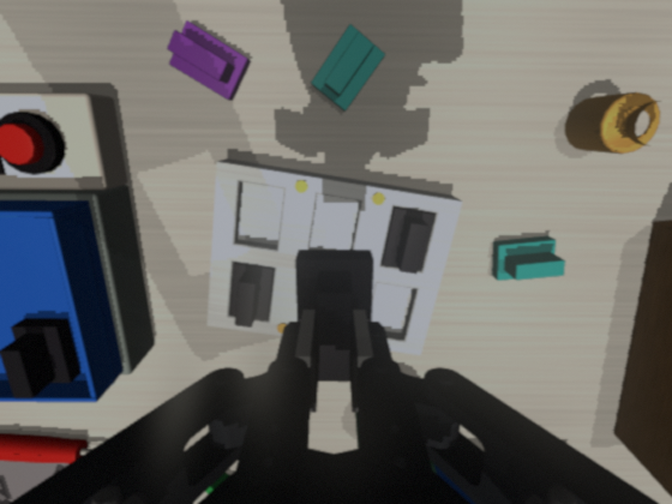

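Call:
arm_command(series=[{"offset": [-0.014,-0.044,0],"dr": [0,0,0],"jaw": -1},{"offset": [-0.014,-0.044,0],"dr": [0,0,0],"jaw": -1},{"offset": [-0.014,-0.044,0],"dr": [0,0,0],"jaw": -1},{"offset": [-0.014,-0.044,0],"dr": [0,0,0],"jaw": -1},{"offset": [-0.014,-0.044,0],"dr": [0,0,0],"jaw": -1},{"offset": [-0.014,-0.044,0],"dr": [0,0,0],"jaw": -1},{"offset": [-0.014,-0.044,0],"dr": [0,0,0],"jaw": -1},{"offset": [-0.014,-0.044,0],"dr": [0,0,0],"jaw": -1}])

```text
clock: 22.9
ee_pos: [0.6029, -0.0106, 0.1425]
eef_rot: [[-1.0, -0.005, -0.003], [-0.005, 1.0, 0.001], [0.003, 0.001, -1.0]]
force: [0.7, 0.3, -0.7]
finger_gap: 0.0122
```

Call:
arm_command(series=[{"offset": [0,0,0],"dr": [0,0,0],"jaw": -1},{"offset": [0,0,0.02],"dr": [0,0,0],"jaw": -1},{"offset": [0,0,0.02],"dr": [0,0,0],"jaw": -1},{"offset": [0,0,0],"dr": [0,0,0],"jaw": -1},{"offset": [0,0,0],"dr": [0,0,0],"jaw": -1}])

```text
clock: 23.32
ee_pos: [0.6022, -0.0086, 0.1101]
eef_rot: [[-1.0, -0.006, -0.005], [-0.006, 1.0, 0.001], [0.005, 0.001, -1.0]]
force: [0.2, 0.6, -1.4]
finger_gap: 0.0119
```

```bash
python3 hold.py w18.png;python3 p.py .604 -.0095 .0555 180.4
```

```text
base tool-frame 2372 [278. 230.] [-0.0029 -0.0171 -0.036 ] [ 0.028   0.0168 -0.0141]
t 23.37 pos [ 0.6032 -0.0087  0.1113] yaw -179.62 gap 0.0121 F [-0.1 -0.5 -0.8] j [-0.2   0.42  1.51  0.    1.21 -1.78]
shift now-axes [-0.0011 -0.0011  0.0698] rows 1.3 | turn z -0.0004 | tilt frac tool [ 0.0006 -0.0028  0.    ]
shift after-turn axes [-0.0009 -0.001   0.0698]
```

View pics/w18.png

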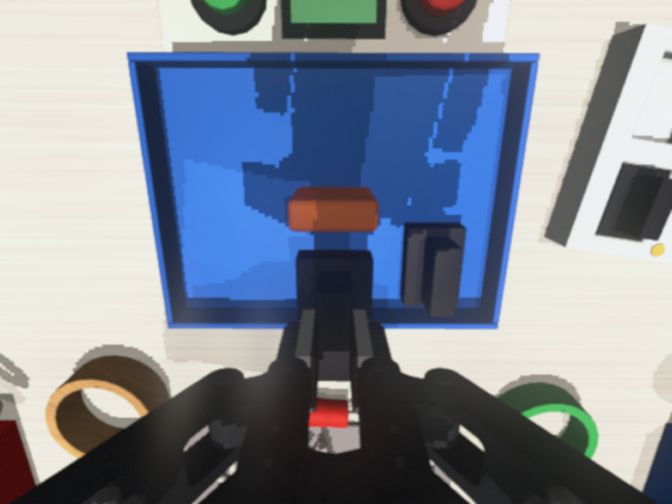

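Call:
arm_command(series=[{"offset": [-0.001,-0.001,0.03],"dr": [0,0,0],"jaw": -1},{"offset": [0,0,0.025],"dr": [0,0,0],"jaw": -1},{"offset": [0,0,0.01],"dr": [0,0,0],"jaw": -1},{"offset": [0,0,0.004],"dr": [0,0,0],"jaw": -1},{"offset": [0,0,0],"dr": [0,0,0],"jaw": -1},{"offset": [0,0,0],"dr": [0,0,0],"jaw": -1}])

```text
clock: 23.87
ee_pos: [0.6057, -0.0098, 0.0579]
eef_rot: [[-1.0, -0.008, 0.002], [-0.008, 1.0, -0.0], [-0.002, -0.0, -1.0]]
force: [-0.2, -0.3, 0.0]
finger_gap: 0.0121
```

Call:
arm_command(series=[{"offset": [0,0,0],"dr": [0,0,0],"jaw": -0.4},{"offset": [0,0,0],"dr": [0,0,0],"jaw": -0.4},{"offset": [0,0,0],"dr": [0,0,0],"jaw": -0.4},{"offset": [0,0,-0.02],"dr": [0,0,0],"jaw": -0.4},{"offset": [0,0,-0.04],"dr": [0,0,0],"jaw": -0.4},{"offset": [0,0,-0.04],"dr": [0,0,0.098],"jaw": -0.1},{"offset": [0,0,-0.03],"dr": [0,0,0.098],"jaw": -0.1},{"offset": [0,0,0],"dr": [0,0,0],"jaw": -0.1}])

```text
clock: 24.53
ee_pos: [0.6086, -0.0106, 0.1677]
eef_rot: [[-0.989, 0.149, 0.011], [0.149, 0.989, -0.002], [-0.012, -0.001, -1.0]]
force: [-0.0, 0.6, 0.4]
finger_gap: 0.0385
```

```bash
python3 - <<'E'
from h import *
f,z,K,W=grab('wrist'); save(f,'w19.png',1.2)
f,z,K,W=grab('top'); save(f,'t19.png',1.2)
E
python3 p.py .519 .332 - 171.5
```

```text
t 24.63 pos [ 0.6057 -0.0101  0.1625] yaw 171.66 gap 0.0384 F [ 0.7  0.5 -1. ] j [-0.2   0.38  1.44 -0.    1.32 -1.63]
shift now-axes [ 0.1693  0.4073 -0.0007] rows 8.5 | turn z 0.0036 | tilt frac tool [-0.0003  0.0047 -0.    ]
shift after-turn axes [0.1704 0.4069 0.    ]
```

View pics/w19.png

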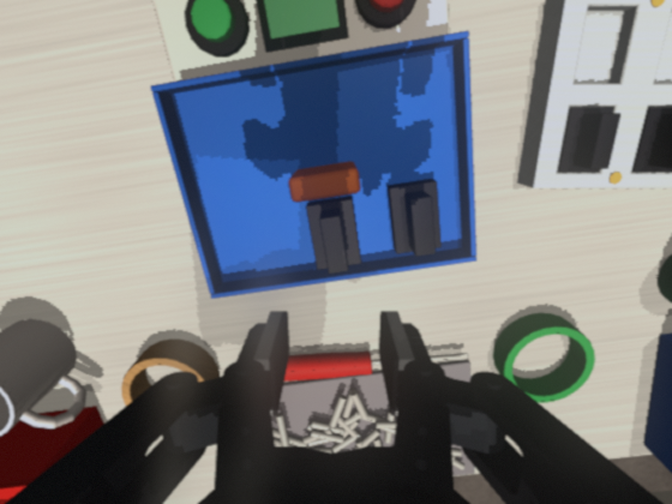

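Call:
arm_command(series=[{"offset": [0.0188,0.0453,0],"dr": [0,0,0],"jaw": -0.1},{"offset": [0.0188,0.0453,0],"dr": [0,0,0],"jaw": -0.1},{"offset": [0.0188,0.0453,0],"dr": [0,0,0],"jaw": -0.1},{"offset": [0.0188,0.0453,0],"dr": [0,0,0],"jaw": -0.1},{"offset": [0.0188,0.0453,0],"dr": [0,0,0],"jaw": -0.1},{"offset": [0.0188,0.0453,0],"dr": [0,0,0],"jaw": -0.1},{"offset": [0.0188,0.0453,0],"dr": [0,0,0],"jaw": -0.1},{"offset": [0.0188,0.0453,0],"dr": [0,0,0],"jaw": -0.1}])

```text
clock: 25.3
ee_pos: [0.5262, 0.2959, 0.159]
eef_rot: [[-0.989, 0.145, -0.003], [0.145, 0.989, -0.001], [0.003, -0.001, -1.0]]
force: [0.0, -0.4, -0.3]
finger_gap: 0.0384
```

Call:
arm_command(series=[{"offset": [0.0188,0.0453,0.02],"dr": [0,0,0],"jaw": -0.1},{"offset": [0,0,0.04],"dr": [0,0,0],"jaw": -0.1},{"offset": [0,0,0.04],"dr": [0,0,0],"jaw": -0.1},{"offset": [0,0,0],"dr": [0,0,0],"jaw": -0.1},{"offset": [0,0,0],"dr": [0,0,0],"jaw": -0.1},{"offset": [0,0,0],"dr": [0,0,0],"jaw": -0.1}])

```text
clock: 25.8
ee_pos: [0.5191, 0.3317, 0.0816]
eef_rot: [[-0.989, 0.146, 0.0], [0.146, 0.989, 0.0], [-0.0, 0.0, -1.0]]
force: [1.1, 0.7, 0.5]
finger_gap: 0.0383
```

```bash
python3 dw.py w20.png; python3 p.py .519 .3325 -.003 171.5
```

```text
rib [281. 224.] 1027 [0.5182 0.334  0.0539] [array([518.5, 334.2]), array([13.3, 41.1]), 81.3]
rib [124. 300.] 875 [0.5632 0.2038 0.0537] [array([565.7, 204.5]), array([17.9, 41.9]), 81.2]
rib [196. 289.] 191 [0.5603 0.2614 0.0536] [array([561.8, 261.1]), array([ 7.7, 22.1]), 58.6]
die 25115 [array([544.7, 267.2]), array([196. , 146.2]), 81.4]
t 25.85 pos [0.52   0.3318 0.0826] yaw 171.58 gap 0.0384 F [ 0.2 -0.1  0.9] j [ 0.39  0.46  1.51 -0.    1.16 -1.04]
shift now-axes [0.0016 0.0005 0.107 ] rows 2.1 | turn z 0.0017 | tilt frac tool [ 0.0015  0.0026 -0.    ]
shift after-turn axes [0.0014 0.0007 0.107 ]
```

Call:
arm_command(series=[{"offset": [0.001,0.001,0.035],"dr": [0,0,0],"jaw": -0.1},{"offset": [0,0,0.035],"dr": [0,0,0],"jaw": -0.1},{"offset": [0,0,0.025],"dr": [0,0,0],"jaw": -0.1},{"offset": [0,0,0.012],"dr": [0,0,0],"jaw": -0.1},{"offset": [0,0,0],"dr": [0,0,0],"jaw": -1},{"offset": [0,0,0],"dr": [0,0,0],"jaw": -1},{"offset": [0,0,0],"dr": [0,0,0],"jaw": -1},{"offset": [0,0,0],"dr": [0,0,0],"jaw": -1}], grip_force=60)

```text
clock: 26.52
ee_pos: [0.5194, 0.3333, -0.0026]
eef_rot: [[-0.989, 0.146, 0.003], [0.146, 0.989, 0.001], [-0.003, 0.002, -1.0]]
force: [0.2, 0.0, -1.0]
finger_gap: 0.0126
```

Call:
arm_command(series=[{"offset": [0,0,-0.01],"dr": [0,0,0],"jaw": -1},{"offset": [0,0,-0.02],"dr": [0,0,0],"jaw": -1},{"offset": [0,0,-0.03],"dr": [0,0,0],"jaw": -1},{"offset": [0,0,-0.04],"dr": [0,0,0],"jaw": -1},{"offset": [0,0,-0.04],"dr": [0,0,0],"jaw": -1},{"offset": [0,0,-0.04],"dr": [0,0,-0.098],"jaw": -1},{"offset": [0,0,0],"dr": [0,0,-0.098],"jaw": -1},{"offset": [0,0,0],"dr": [0,0,0],"jaw": -1}])

```text
clock: 27.18
ee_pos: [0.5197, 0.3336, 0.1438]
eef_rot: [[-1.0, -0.011, 0.007], [-0.011, 1.0, 0.003], [-0.007, 0.003, -1.0]]
force: [-0.3, 0.2, -1.3]
finger_gap: 0.0125
```

```bash
python3 hold.py w21.png;python3 p.py .603 -.0695 .052 180.4
```

```text
base tool-frame 2066 [278. 236.] [-0.0005 -0.0171 -0.036 ] [ 0.0243  0.0168 -0.02  ]
t 27.23 pos [0.5184 0.333  0.1414] yaw -179.63 gap 0.0123 F [-0.8 -0.4 -2. ] j [ 0.39  0.41  1.44 -0.    1.28 -1.19]
shift now-axes [-0.1022 -0.5039  0.1116] rows 10.1 | turn z -0.0007 | tilt frac tool [ 0.0012  0.0035 -0.    ]
shift after-turn axes [-0.1023 -0.5038  0.1118]
```

View pics/w21.png

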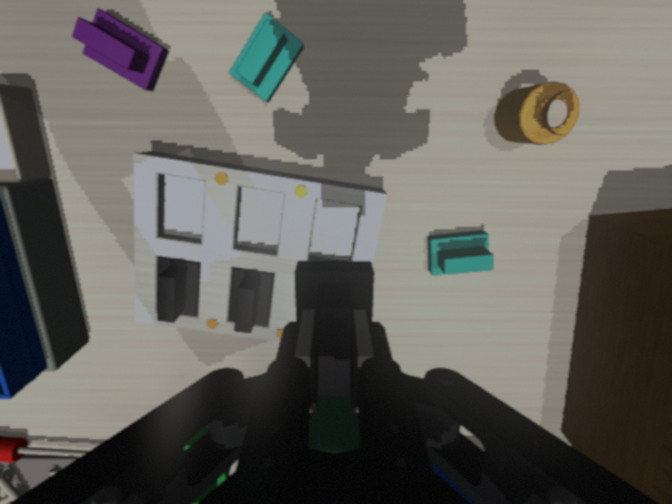

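Call:
arm_command(series=[{"offset": [-0.009,-0.0458,0],"dr": [0,0,0],"jaw": -1},{"offset": [-0.009,-0.0458,0],"dr": [0,0,0],"jaw": -1},{"offset": [-0.009,-0.0458,0],"dr": [0,0,0],"jaw": -1},{"offset": [-0.009,-0.0458,0],"dr": [0,0,0],"jaw": -1},{"offset": [-0.009,-0.0458,0],"dr": [0,0,0],"jaw": -1},{"offset": [-0.009,-0.0458,0],"dr": [0,0,0],"jaw": -1},{"offset": [-0.009,-0.0458,0],"dr": [0,0,0],"jaw": -1},{"offset": [-0.009,-0.0458,0],"dr": [0,0,0],"jaw": -1}])

```text
clock: 27.9
ee_pos: [0.5766, 0.0385, 0.1382]
eef_rot: [[-1.0, -0.005, -0.003], [-0.005, 1.0, 0.0], [0.003, 0.0, -1.0]]
force: [0.3, -0.2, -0.3]
finger_gap: 0.0125
```

Call:
arm_command(series=[{"offset": [-0.009,-0.0458,0],"dr": [0,0,0],"jaw": -1},{"offset": [-0.009,-0.0458,0],"dr": [0,0,0],"jaw": -1},{"offset": [-0.009,-0.0458,0],"dr": [0,0,0],"jaw": -1},{"offset": [0,0,0],"dr": [0,0,0],"jaw": -1},{"offset": [0,0,0.02],"dr": [0,0,0],"jaw": -1},{"offset": [0,0,0.02],"dr": [0,0,0],"jaw": -1},{"offset": [0,0,0],"dr": [0,0,0],"jaw": -1},{"offset": [0,0,0],"dr": [0,0,0],"jaw": -1}])

```text
clock: 28.57
ee_pos: [0.5985, -0.069, 0.1057]
eef_rot: [[-1.0, -0.006, -0.005], [-0.006, 1.0, 0.001], [0.005, 0.001, -1.0]]
force: [-0.7, -0.6, -0.6]
finger_gap: 0.0126
```

```bash
python3 hold.py w22.png;python3 p.py .600 -.0695 .049 180.4
```

```text
base tool-frame 2056 [278. 236.] [-0.0005 -0.0172 -0.0359] [ 0.0243  0.0168 -0.0205]
t 28.62 pos [ 0.5995 -0.0692  0.1069] yaw -179.62 gap 0.0124 F [-0.4 -1.  -1.1] j [-0.3   0.42  1.52 -0.    1.21 -1.88]
shift now-axes [-0.0007 -0.0004  0.0724] rows 1.4 | turn z -0.0004 | tilt frac tool [ 0.0008 -0.0025  0.    ]
shift after-turn axes [-0.0006 -0.0004  0.0724]
```

View pics/w22.png

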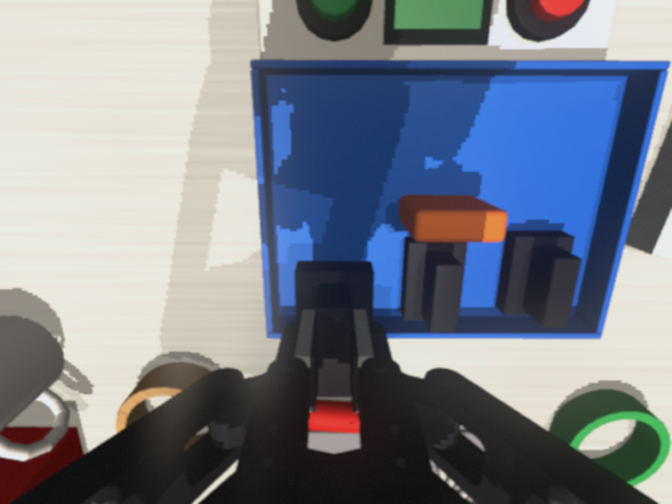

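Call:
arm_command(series=[{"offset": [-0.001,0,0.03],"dr": [0,0,0],"jaw": -1},{"offset": [0,0,0.025],"dr": [0,0,0],"jaw": -1},{"offset": [0,0,0.012],"dr": [0,0,0],"jaw": -1},{"offset": [0,0,0.005],"dr": [0,0,0],"jaw": -1},{"offset": [0,0,0],"dr": [0,0,0],"jaw": -1},{"offset": [0,0,0],"dr": [0,0,0],"jaw": -1}])

```text
clock: 29.12
ee_pos: [0.6018, -0.0696, 0.0509]
eef_rot: [[-1.0, -0.008, 0.002], [-0.008, 1.0, -0.001], [-0.002, -0.001, -1.0]]
force: [0.7, 0.2, -2.1]
finger_gap: 0.0124
```

Call:
arm_command(series=[{"offset": [0,0,0],"dr": [0,0,0],"jaw": -0.4},{"offset": [0,0,0],"dr": [0,0,0],"jaw": -0.4},{"offset": [0,0,0],"dr": [0,0,0],"jaw": -0.4},{"offset": [0,0,-0.02],"dr": [0,0,0],"jaw": -0.4},{"offset": [0,0,-0.04],"dr": [0,0,0],"jaw": -0.4},{"offset": [0,0,-0.04],"dr": [0,0,0.098],"jaw": -0.1},{"offset": [0,0,-0.03],"dr": [0,0,0.098],"jaw": -0.1},{"offset": [0,0,0],"dr": [0,0,0],"jaw": -0.1}])

```text
clock: 29.78
ee_pos: [0.6047, -0.0707, 0.1605]
eef_rot: [[-0.989, 0.149, 0.011], [0.149, 0.989, -0.003], [-0.011, -0.002, -1.0]]
force: [-0.0, -0.1, 0.8]
finger_gap: 0.0384
```

```bash
python3 - <<'E'
from h import *
f,z,K,W=grab('wrist'); save(f,'w23.png',1.2)
f,z,K,W=grab('top'); save(f,'t23.png',1.2)
E
python3 p.py .576 .263 - 171.5
```

```text
t 29.88 pos [ 0.6019 -0.0699  0.1554] yaw 171.66 gap 0.0384 F [-0.3  0.2  1.4] j [-0.3   0.38  1.45  0.    1.3  -1.72]
shift now-axes [ 0.0923  0.407  -0.0005] rows 8.0 | turn z 0.0036 | tilt frac tool [-0.0006  0.0042 -0.    ]
shift after-turn axes [0.0935 0.4068 0.    ]
```

View pics/w23.png

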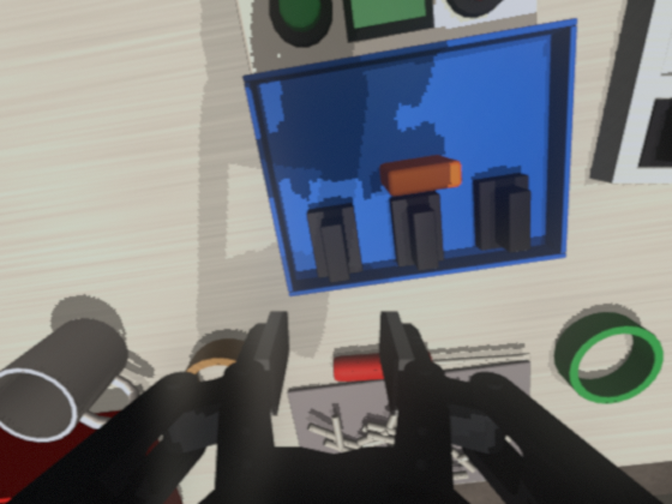

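View pics/t23.png

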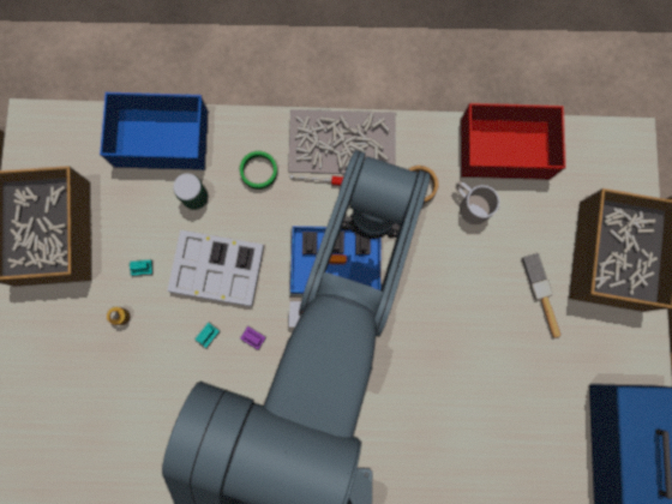

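Call:
arm_command(series=[{"offset": [0.0103,0.0453,0],"dr": [0,0,0],"jaw": -0.1},{"offset": [0.0103,0.0453,0],"dr": [0,0,0],"jaw": -0.1},{"offset": [0.0103,0.0453,0],"dr": [0,0,0],"jaw": -0.1},{"offset": [0.0103,0.0453,0],"dr": [0,0,0],"jaw": -0.1},{"offset": [0.0103,0.0453,0],"dr": [0,0,0],"jaw": -0.1},{"offset": [0.0103,0.0453,0],"dr": [0,0,0],"jaw": -0.1},{"offset": [0.0103,0.0453,0],"dr": [0,0,0],"jaw": -0.1},{"offset": [0.0103,0.0453,0],"dr": [0,0,0],"jaw": -0.1}])

```text
clock: 30.55
ee_pos: [0.5765, 0.2283, 0.1519]
eef_rot: [[-0.989, 0.145, -0.003], [0.145, 0.989, -0.001], [0.003, -0.001, -1.0]]
force: [0.9, 0.1, 0.4]
finger_gap: 0.0385
```

Call:
arm_command(series=[{"offset": [0.0103,0.0453,0.02],"dr": [0,0,0],"jaw": -0.1},{"offset": [0,0,0.04],"dr": [0,0,0],"jaw": -0.1},{"offset": [0,0,0.03],"dr": [0,0,0],"jaw": -0.1},{"offset": [0,0,0],"dr": [0,0,0],"jaw": -0.1},{"offset": [0,0,0],"dr": [0,0,0],"jaw": -0.1},{"offset": [0,0,0],"dr": [0,0,0],"jaw": -0.1}])

```text
clock: 31.05
ee_pos: [0.5756, 0.2635, 0.0822]
eef_rot: [[-0.989, 0.146, 0.0], [0.146, 0.989, -0.0], [-0.0, 0.0, -1.0]]
force: [0.2, 0.5, 0.8]
finger_gap: 0.0386
```

```bash
python3 dw.py w24.png; python3 p.py .576 .263 -.003 171.5
```

```text
rib [192. 227.] 1198 [0.5673 0.2024 0.0538] [array([568.2, 202.5]), array([16.2, 41.5]), 81.4]
rib [277. 227.] 1063 [0.5761 0.2625 0.0539] [array([577. , 262.2]), array([13.7, 41.6]), 82.1]
die 33873 [array([545. , 267.1]), array([196. , 144.7]), 81.5]
t 31.1 pos [0.5763 0.2636 0.0831] yaw 171.58 gap 0.0382 F [ 1.2 -0.2 -0.2] j [ 0.25  0.49  1.47 -0.    1.18 -1.17]
shift now-axes [ 0.0005 -0.0009  0.1077] rows 2.1 | turn z 0.0019 | tilt frac tool [0.001  0.0024 0.    ]
shift after-turn axes [ 0.0003 -0.0008  0.1077]
```

View pics/w24.png

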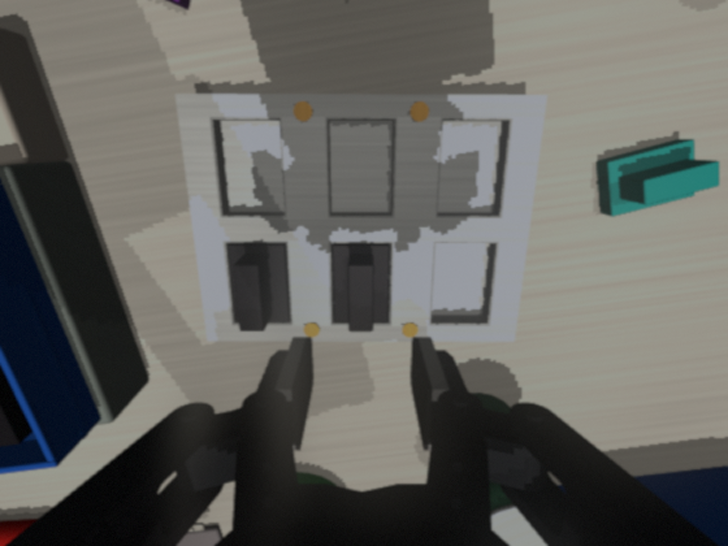

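Call:
arm_command(series=[{"offset": [0,-0.001,0.035],"dr": [0,0,0],"jaw": -0.1},{"offset": [0,0,0.035],"dr": [0,0,0],"jaw": -0.1},{"offset": [0,0,0.025],"dr": [0,0,0],"jaw": -0.1},{"offset": [0,0,0.012],"dr": [0,0,0],"jaw": -0.1},{"offset": [0,0,0],"dr": [0,0,0],"jaw": -1},{"offset": [0,0,0],"dr": [0,0,0],"jaw": -1},{"offset": [0,0,0],"dr": [0,0,0],"jaw": -1},{"offset": [0,0,0],"dr": [0,0,0],"jaw": -1}], grip_force=60)

```text
clock: 31.77
ee_pos: [0.5766, 0.2634, -0.0019]
eef_rot: [[-0.989, 0.146, 0.003], [0.146, 0.989, 0.001], [-0.003, 0.001, -1.0]]
force: [-0.8, -0.0, -1.3]
finger_gap: 0.0125
```

Call:
arm_command(series=[{"offset": [0,0,-0.01],"dr": [0,0,0],"jaw": -1},{"offset": [0,0,-0.02],"dr": [0,0,0],"jaw": -1},{"offset": [0,0,-0.03],"dr": [0,0,0],"jaw": -1},{"offset": [0,0,-0.04],"dr": [0,0,0],"jaw": -1},{"offset": [0,0,-0.04],"dr": [0,0,0],"jaw": -1},{"offset": [0,0,-0.04],"dr": [0,0,-0.098],"jaw": -1},{"offset": [0,0,0],"dr": [0,0,-0.098],"jaw": -1},{"offset": [0,0,0],"dr": [0,0,0],"jaw": -1}])

```text
clock: 32.43
ee_pos: [0.577, 0.2637, 0.1446]
eef_rot: [[-1.0, -0.011, 0.007], [-0.011, 1.0, 0.002], [-0.007, 0.002, -1.0]]
force: [0.1, 0.8, -2.0]
finger_gap: 0.0124
```

```bash
python3 hold.py w25.png;python3 p.py .521 .0505 .052 180.4
```

```text
base tool-frame 2075 [278. 237.] [-0.0006 -0.0174 -0.036 ] [ 0.0231  0.0166 -0.0181]
t 32.48 pos [0.5756 0.2633 0.1423] yaw -179.63 gap 0.0123 F [-0.4  0.1 -1.7] j [ 0.25  0.44  1.4   0.    1.3  -1.32]
shift now-axes [ 0.0703 -0.2657  0.1124] rows 5.7 | turn z -0.0008 | tilt frac tool [ 0.001   0.0039 -0.    ]
shift after-turn axes [ 0.0701 -0.2656  0.1129]
```

View pics/w25.png

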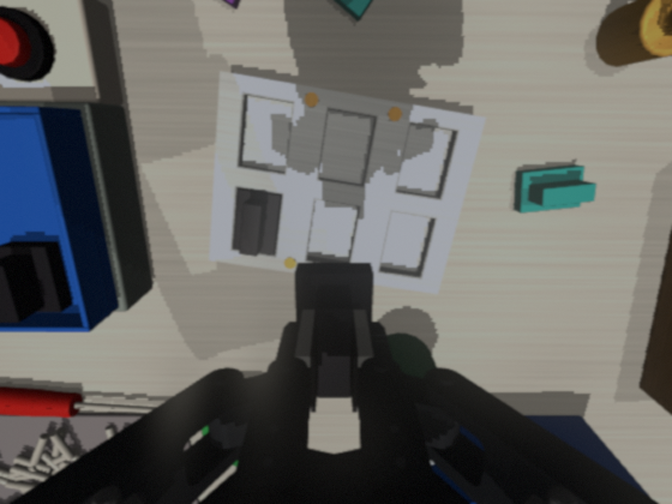

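Call:
arm_command(series=[{"offset": [0.0119,-0.0443,0],"dr": [0,0,0],"jaw": -1},{"offset": [0.0119,-0.0443,0],"dr": [0,0,0],"jaw": -1},{"offset": [0.0119,-0.0443,0],"dr": [0,0,0],"jaw": -1},{"offset": [0.0119,-0.0443,0],"dr": [0,0,0],"jaw": -1},{"offset": [0.0119,-0.0443,0],"dr": [0,0,0],"jaw": -1},{"offset": [0.0119,-0.0443,0],"dr": [0,0,0],"jaw": -1},{"offset": [0,0,0.02],"dr": [0,0,0],"jaw": -1},{"offset": [0,0,0.02],"dr": [0,0,0],"jaw": -1}])

```text
clock: 33.15
ee_pos: [0.519, 0.0477, 0.1079]
eef_rot: [[-1.0, -0.001, 0.0], [-0.001, 1.0, -0.0], [-0.0, -0.0, -1.0]]
force: [-0.6, 0.1, -1.3]
finger_gap: 0.0123
```

Call:
arm_command(series=[{"offset": [0,0,0],"dr": [0,0,0],"jaw": -1},{"offset": [0,0,0],"dr": [0,0,0],"jaw": -1}])

```text
clock: 33.32
ee_pos: [0.5179, 0.0501, 0.1068]
eef_rot: [[-1.0, -0.006, -0.004], [-0.006, 1.0, 0.001], [0.004, 0.001, -1.0]]
force: [0.3, 0.6, -0.6]
finger_gap: 0.0124
```

```bash
python3 hold.py w26.png;python3 p.py .520 .0505 .0495 180.4
```

```text
base tool-frame 2031 [278. 236.] [-0.0007 -0.0169 -0.0359] [ 0.0232  0.0167 -0.0187]
t 33.37 pos [0.519  0.0503 0.1078] yaw -179.62 gap 0.0125 F [-0.2 -0.9 -1.1] j [-0.12  0.28  1.72  0.    1.14 -1.7 ]
shift now-axes [-0.0014  0.0003  0.0729] rows 1.4 | turn z -0.0005 | tilt frac tool [ 0.0004 -0.0024 -0.    ]
shift after-turn axes [-0.0013  0.0003  0.0729]
```

View pics/w26.png

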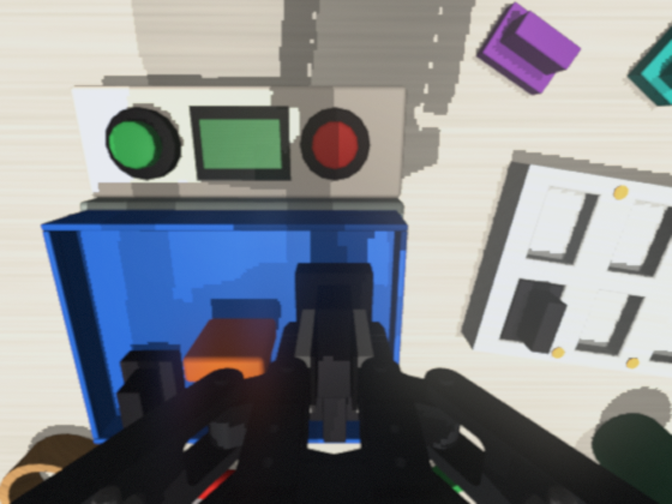

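Call:
arm_command(series=[{"offset": [-0.001,0,0.03],"dr": [0,0,0],"jaw": -1},{"offset": [0,0,0.025],"dr": [0,0,0],"jaw": -1},{"offset": [0,0,0.012],"dr": [0,0,0],"jaw": -1},{"offset": [0,0,0.005],"dr": [0,0,0],"jaw": -1},{"offset": [0,0,0],"dr": [0,0,0],"jaw": -1},{"offset": [0,0,0],"dr": [0,0,0],"jaw": -1}])

```text
clock: 33.87
ee_pos: [0.5211, 0.0503, 0.0514]
eef_rot: [[-1.0, -0.008, 0.001], [-0.008, 1.0, -0.0], [-0.001, -0.0, -1.0]]
force: [1.2, 0.4, -0.9]
finger_gap: 0.0125
```

Call:
arm_command(series=[{"offset": [0,0,0],"dr": [0,0,0],"jaw": -0.4},{"offset": [0,0,0],"dr": [0,0,0],"jaw": -0.4},{"offset": [0,0,0],"dr": [0,0,0],"jaw": -0.4},{"offset": [0,0,-0.02],"dr": [0,0,0],"jaw": -0.4},{"offset": [0,0,-0.04],"dr": [0,0,0],"jaw": -0.4},{"offset": [0,0,-0.04],"dr": [0,0,0.098],"jaw": -0.1},{"offset": [0,0,-0.03],"dr": [0,0,0.098],"jaw": -0.1},{"offset": [0,0,0],"dr": [0,0,0],"jaw": -0.1}])

```text
clock: 34.53
ee_pos: [0.5242, 0.0496, 0.1606]
eef_rot: [[-0.989, 0.149, 0.011], [0.149, 0.989, -0.001], [-0.011, 0.0, -1.0]]
force: [1.1, -0.8, 0.0]
finger_gap: 0.038
```

```bash
python3 - <<'E'
from h import *
f,z,K,W=grab('wrist'); save(f,'w27.png',1.2)
f,z,K,W=grab('scene'); save(f[140:320,180:400],'s27.png',3.6)
E
python3 p.py .567 .202 - 171.5
```

```text
t 34.63 pos [0.5213 0.0499 0.1559] yaw 171.66 gap 0.0383 F [ 0.2  0.6 -0.7] j [-0.12  0.24  1.66  0.    1.25 -1.54]
shift now-axes [-2.900e-02  1.964e-01  1.000e-04] rows 3.8 | turn z 0.0035 | tilt frac tool [0.0001 0.0042 0.    ]
shift after-turn axes [-0.0284  0.1965  0.    ]
```

View pics/w27.png

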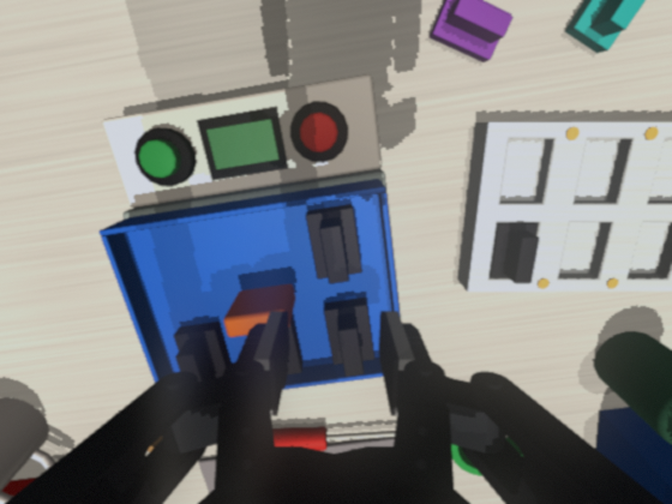

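View pics/s27.png

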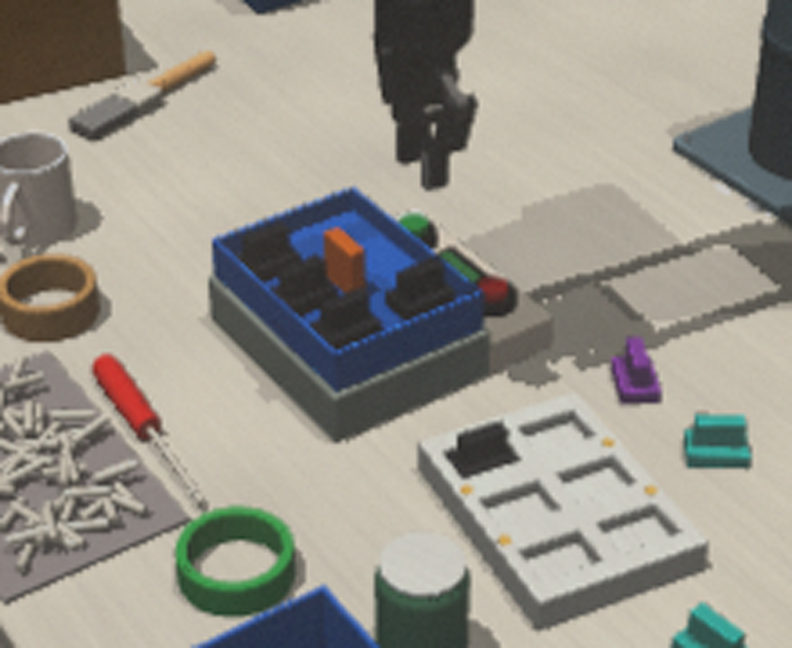

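Four parts are upright in the pan. The last one is E at (0.567, 0.202).

Call:
arm_command(series=[{"offset": [-0.0072,0.0491,0],"dr": [0,0,0.003],"jaw": -0.1},{"offset": [-0.0072,0.0491,0],"dr": [0,0,0],"jaw": -0.1},{"offset": [-0.0072,0.0491,0],"dr": [0,0,0],"jaw": -0.1},{"offset": [-0.0072,0.0491,0],"dr": [0,0,0],"jaw": -0.1},{"offset": [0,0,0.03],"dr": [0,0,0],"jaw": -0.1},{"offset": [0,0,0.04],"dr": [0,0,0],"jaw": -0.1},{"offset": [0,0,0.02],"dr": [0,0,0],"jaw": -0.1},{"offset": [0,0,0],"dr": [0,0,0],"jaw": -0.1}])

```text
clock: 35.3
ee_pos: [0.5616, 0.2017, 0.0764]
eef_rot: [[-0.989, 0.146, -0.011], [0.146, 0.989, -0.002], [0.011, -0.004, -1.0]]
force: [-0.7, -0.7, -0.5]
finger_gap: 0.0387
```

Call:
arm_command(series=[{"offset": [0,0,0],"dr": [0,0,0],"jaw": -0.1},{"offset": [0,0,0],"dr": [0,0,0],"jaw": -0.1}])

```text
clock: 35.47
ee_pos: [0.5668, 0.2019, 0.083]
eef_rot: [[-0.989, 0.148, 0.0], [0.148, 0.989, 0.0], [-0.0, 0.0, -1.0]]
force: [0.7, -0.4, 0.8]
finger_gap: 0.0386
```

```bash
python3 dw.py w28.png; python3 p.py .5675 .202 -.003 171.5
```

```text
rib [277. 225.] 1009 [0.5668 0.2012 0.0538] [array([567.4, 201.3]), array([13.3, 40.8]), 80.9]
rib [465. 338.] 384 [0.6861 0.3374 0.0534] [array([688. , 340.5]), array([45.3, 12.9]), 66.3]
die 32921 [array([545. , 267.2]), array([196. , 144.2]), 81.5]
t 35.52 pos [0.5673 0.202  0.0838] yaw 171.48 gap 0.0385 F [-0.2 -0.2  0.5] j [ 0.16  0.44  1.55  0.    1.15 -1.27]
shift now-axes [-0.      0.      0.1084] rows 2.1 | turn z -0.0005 | tilt frac tool [0.0008 0.0024 0.    ]
shift after-turn axes [-2.000e-04  1.000e-04  1.084e-01]
```

Call:
arm_command(series=[{"offset": [0,0,0.035],"dr": [0,0,0],"jaw": -0.1},{"offset": [0,0,0.035],"dr": [0,0,0],"jaw": -0.1},{"offset": [0,0,0.025],"dr": [0,0,0],"jaw": -0.1},{"offset": [0,0,0.013],"dr": [0,0,0],"jaw": -0.1},{"offset": [0,0,0],"dr": [0,0,0],"jaw": -1},{"offset": [0,0,0],"dr": [0,0,0],"jaw": -1},{"offset": [0,0,0],"dr": [0,0,0],"jaw": -1},{"offset": [0,0,0],"dr": [0,0,0],"jaw": -1}], grip_force=60)

```text
clock: 36.18
ee_pos: [0.5678, 0.2022, -0.002]
eef_rot: [[-0.989, 0.148, 0.003], [0.148, 0.989, 0.001], [-0.003, 0.001, -1.0]]
force: [0.1, 0.9, -1.4]
finger_gap: 0.0124
```

Call:
arm_command(series=[{"offset": [0,0,-0.01],"dr": [0,0,0],"jaw": -1},{"offset": [0,0,-0.02],"dr": [0,0,0],"jaw": -1},{"offset": [0,0,-0.03],"dr": [0,0,0],"jaw": -1},{"offset": [0,0,-0.04],"dr": [0,0,0],"jaw": -1},{"offset": [0,0,-0.04],"dr": [0,0,0],"jaw": -1},{"offset": [0,0,-0.04],"dr": [0,0,-0.098],"jaw": -1},{"offset": [0,0,0],"dr": [0,0,-0.098],"jaw": -1},{"offset": [0,0,0],"dr": [0,0,0],"jaw": -1}])

```text
clock: 36.85
ee_pos: [0.5683, 0.2024, 0.1445]
eef_rot: [[-1.0, -0.008, 0.007], [-0.008, 1.0, 0.001], [-0.007, 0.001, -1.0]]
force: [0.6, -0.0, -2.1]
finger_gap: 0.0124
```

```bash
python3 hold.py w29.png;python3 p.py .521 -.0695 .052 180.4
```

```text
base tool-frame 2049 [278. 236.] [-0.001  -0.0171 -0.036 ] [ 0.0234  0.0166 -0.0186]
t 36.9 pos [0.5669 0.2022 0.1422] yaw -179.77 gap 0.0128 F [-0. -0. -2.] j [ 0.16  0.38  1.48  0.    1.27 -1.42]
shift now-axes [ 0.059  -0.3394  0.1124] rows 7.0 | turn z -0.0038 | tilt frac tool [ 0.0006  0.0039 -0.    ]
shift after-turn axes [ 0.0597 -0.3392  0.1127]
```

View pics/w29.png

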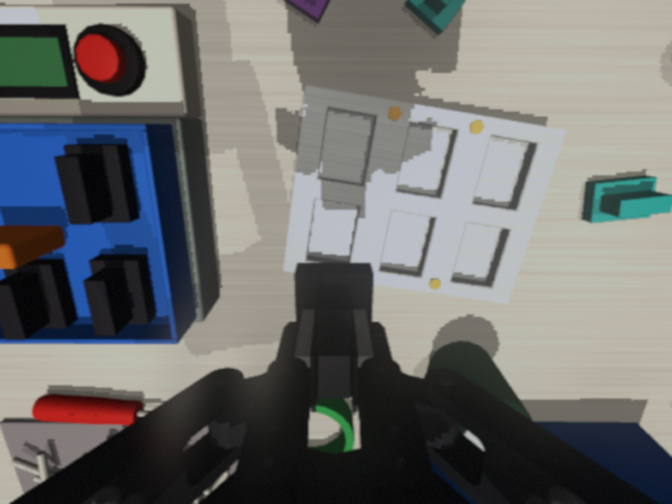

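Call:
arm_command(series=[{"offset": [0.0075,-0.0424,0],"dr": [0,0,0],"jaw": -1},{"offset": [0.0075,-0.0424,0],"dr": [0,0,0],"jaw": -1},{"offset": [0.0075,-0.0424,0],"dr": [0,0,0],"jaw": -1},{"offset": [0.0075,-0.0424,0],"dr": [0,0,0],"jaw": -1},{"offset": [0.0075,-0.0424,0],"dr": [0,0,0],"jaw": -1},{"offset": [0.0075,-0.0424,0],"dr": [0,0,0],"jaw": -1},{"offset": [0.0075,-0.0424,0],"dr": [0,0,0],"jaw": -1},{"offset": [0.0075,-0.0424,0],"dr": [0,0,0],"jaw": -1}])

```text
clock: 37.57
ee_pos: [0.5181, -0.0706, 0.1391]
eef_rot: [[-1.0, -0.003, -0.003], [-0.003, 1.0, 0.001], [0.003, 0.001, -1.0]]
force: [0.4, -0.6, -2.3]
finger_gap: 0.0129
```

Call:
arm_command(series=[{"offset": [0,0,0],"dr": [0,0,0],"jaw": -1},{"offset": [0,0,0.02],"dr": [0,0,0],"jaw": -1},{"offset": [0,0,0.02],"dr": [0,0,0],"jaw": -1},{"offset": [0,0,0],"dr": [0,0,0],"jaw": -1},{"offset": [0,0,0],"dr": [0,0,0],"jaw": -1}])

```text
clock: 37.98
ee_pos: [0.5183, -0.0688, 0.1069]
eef_rot: [[-1.0, -0.004, -0.004], [-0.004, 1.0, 0.002], [0.004, 0.002, -1.0]]
force: [-0.1, -0.4, -1.0]
finger_gap: 0.0128
```

```bash
python3 hold.py w30.png;python3 p.py .520 -.0695 .0495 180.4
```

```text
base tool-frame 2021 [278. 236.] [-0.0006 -0.0168 -0.036 ] [ 0.0233  0.0167 -0.019 ]
t 38.03 pos [ 0.5192 -0.0691  0.1078] yaw -179.74 gap 0.0121 F [ 0.1  0.3 -0.9] j [-0.35  0.29  1.72  0.    1.14 -1.92]
shift now-axes [-0.0011 -0.0006  0.0729] rows 1.4 | turn z -0.0032 | tilt frac tool [ 0.0009 -0.0022  0.    ]
shift after-turn axes [-0.0009 -0.0006  0.0729]
```

View pics/w30.png

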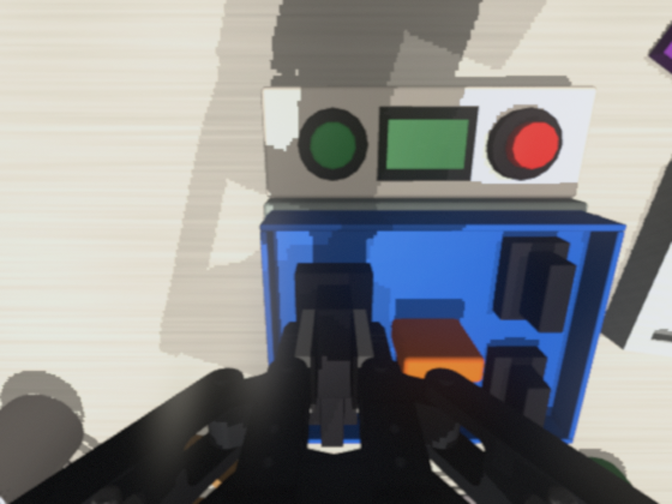

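Call:
arm_command(series=[{"offset": [-0.001,0,0.03],"dr": [0,0,0],"jaw": -1},{"offset": [0,0,0.025],"dr": [0,0,0],"jaw": -1},{"offset": [0,0,0.012],"dr": [0,0,0],"jaw": -1},{"offset": [0,0,0.005],"dr": [0,0,0],"jaw": -1},{"offset": [0,0,0],"dr": [0,0,0],"jaw": -1},{"offset": [0,0,0],"dr": [0,0,0],"jaw": -1}])

```text
clock: 38.53
ee_pos: [0.5214, -0.0697, 0.0515]
eef_rot: [[-1.0, -0.005, 0.001], [-0.005, 1.0, -0.001], [-0.001, -0.001, -1.0]]
force: [-0.1, -0.2, -1.5]
finger_gap: 0.0122
```

Call:
arm_command(series=[{"offset": [0,0,0],"dr": [0,0,0],"jaw": -0.4},{"offset": [0,0,0],"dr": [0,0,0],"jaw": -0.4},{"offset": [0,0,0],"dr": [0,0,0],"jaw": -0.4},{"offset": [0,0,-0.02],"dr": [0,0,0],"jaw": -0.4},{"offset": [0,0,-0.04],"dr": [0,0,0],"jaw": -0.4},{"offset": [0,0,-0.04],"dr": [0,0,0],"jaw": -0.4},{"offset": [0,0,-0.03],"dr": [0,0,0],"jaw": -1},{"offset": [0,0,0],"dr": [0,0,0],"jaw": -1}])

```text
clock: 39.2
ee_pos: [0.5242, -0.0708, 0.1608]
eef_rot: [[-1.0, -0.005, 0.01], [-0.005, 1.0, -0.004], [-0.01, -0.004, -1.0]]
force: [2.0, -0.7, 0.4]
finger_gap: 0.0025
```

Call:
arm_command(series=[{"offset": [0,0,0],"dr": [0,0,0],"jaw": -1},{"offset": [0,0,0],"dr": [0,0,0],"jaw": -1}])

```text
clock: 39.37
ee_pos: [0.5202, -0.0694, 0.1543]
eef_rot: [[-1.0, -0.005, -0.0], [-0.005, 1.0, 0.0], [0.0, 0.0, -1.0]]
force: [0.3, -0.2, -1.6]
finger_gap: 0.0
```

```bash
python3 p.py .4473 .0502 .03 180.4;python3 - <<'E'
from h import *
f,z,K,W=grab('scene'); save(f[140:320,180:400],'s31.png',3.6)
f,z,K,W=grab('wrist'); save(f,'w31.png',1.2)
P=cloud(z,K,W); h=cv2.cvtColor(f,cv2.COLOR_RGB2HSV).astype(int)
m=(h[...,0]>100)&(h[...,0]<118)&(h[...,1]>120)&(abs(P[...,0]-.56)<.06)&(abs(P[...,1]+.01)<.09)&(P[...,2]<.085)
print('pan floor z',np.median(P[m][:,2]), m.sum())
E
```

```text
t 39.37 pos [ 0.5202 -0.0694  0.1543] yaw -179.7 gap 0.0 F [ 0.3 -0.2 -1.6] j [-0.35  0.24  1.65  0.    1.25 -1.92]
shift now-axes [0.0903 0.15   0.1555] rows 4.5 | turn z -0.0023 | tilt frac tool [ 0.0002 -0.0003  0.    ]
shift after-turn axes [0.0901 0.1502 0.1554]
pan floor z 0.06803590268183049 11356
```

View pics/s31.png

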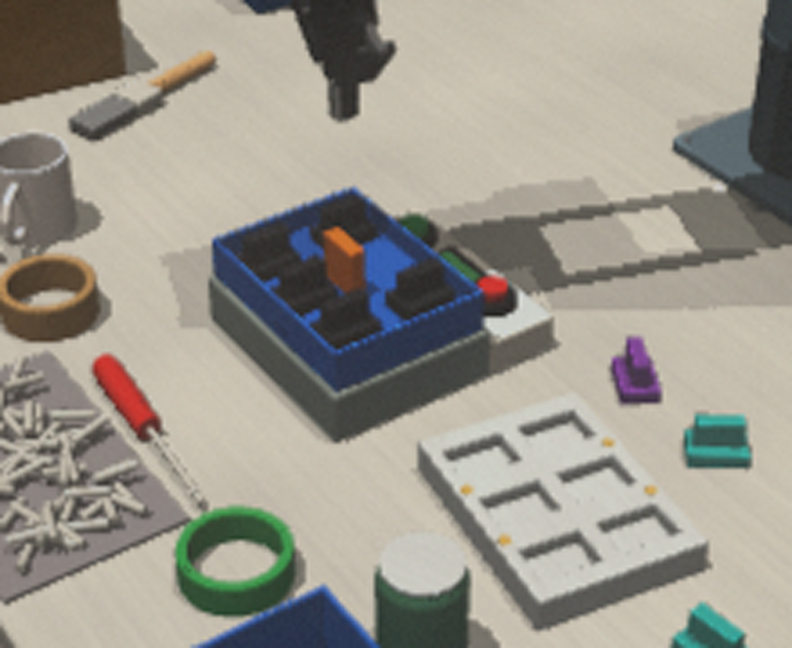

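View pics/w31.png

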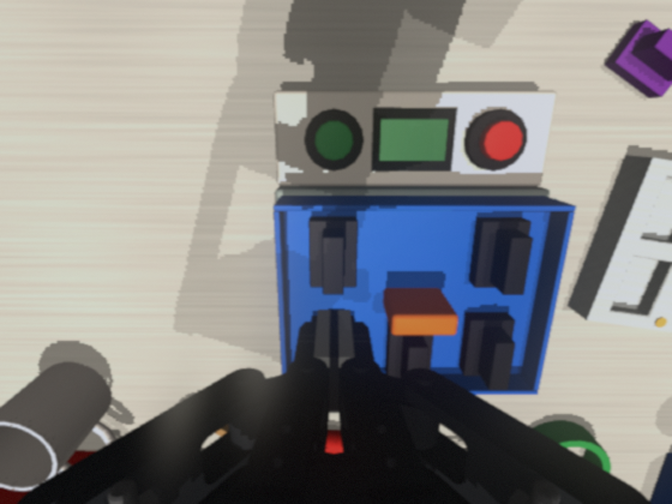

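All five parts are in the pan, its floor is at 68 mm and the mould is empty. Next, the red button.

Call:
arm_command(series=[{"offset": [0.0226,0.0375,0],"dr": [0,0,0],"jaw": -1},{"offset": [0.0226,0.0375,0],"dr": [0,0,0],"jaw": -1},{"offset": [0.0226,0.0375,0],"dr": [0,0,0],"jaw": -1},{"offset": [0.0226,0.0375,0],"dr": [0,0,0],"jaw": -1},{"offset": [0,0,0.04],"dr": [0,0,0],"jaw": -1},{"offset": [0,0,0.04],"dr": [0,0,0],"jaw": -1},{"offset": [0,0,0.04],"dr": [0,0,0],"jaw": -1},{"offset": [0,0,0.03],"dr": [0,0,0],"jaw": -1}])

```text
clock: 40.13
ee_pos: [0.4454, 0.0507, 0.0317]
eef_rot: [[-1.0, -0.006, -0.004], [-0.006, 1.0, 0.0], [0.004, 0.0, -1.0]]
force: [-0.3, 0.6, -1.0]
finger_gap: 0.0001
```

Call:
arm_command(series=[{"offset": [0,0,0],"dr": [0,0,0],"jaw": -1},{"offset": [0,0,0],"dr": [0,0,0],"jaw": -1},{"offset": [0,0,0],"dr": [0,0,0],"jaw": -1}])

```text
clock: 40.38
ee_pos: [0.4482, 0.0499, 0.0352]
eef_rot: [[-1.0, -0.005, 0.0], [-0.005, 1.0, -0.0], [-0.0, -0.0, -1.0]]
force: [0.0, 0.2, 1.2]
finger_gap: 0.0
```

```bash
python3 p.py .4473 .0502 .02 180.4;python3 - <<'E'
from h import *
f,z,K,W=grab('scene'); save(f[170:270,230:370],'s32.png',5)
E
```

```text
t 40.38 pos [0.4482 0.0499 0.0352] yaw -179.71 gap 0.0 F [0.  0.2 1.2] j [-0.14  0.26  1.97  0.    0.91 -1.71]
shift now-axes [0.0011 0.0003 0.019 ] rows 0.4 | turn z -0.0024 | tilt frac tool [-0.      0.0003  0.    ]
shift after-turn axes [0.0011 0.0003 0.019 ]
```

View pics/s32.png

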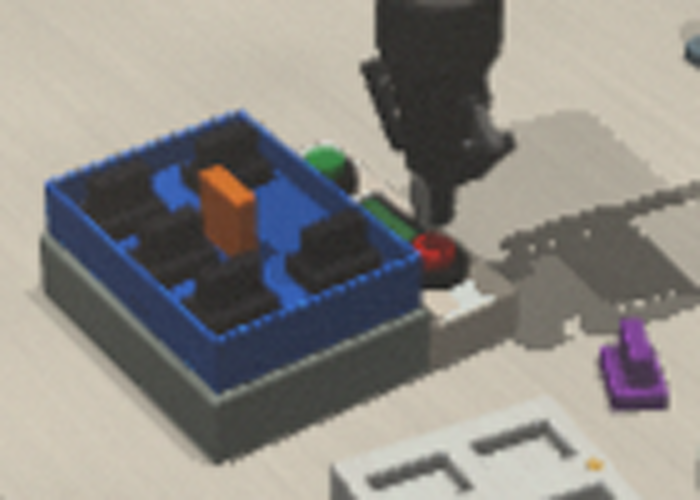

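The fingers are above red. Green's full stop was at ee z 0.0127, so this needs about 22 mm more, pressed in stages.

Call:
arm_command(series=[{"offset": [0.001,0,0.006],"dr": [0,0,0],"jaw": -1},{"offset": [0,0,0.005],"dr": [0,0,0],"jaw": -1},{"offset": [0,0,0.005],"dr": [0,0,0],"jaw": -1},{"offset": [0,0,0.004],"dr": [0,0,0],"jaw": -1},{"offset": [0,0,0.003],"dr": [0,0,0],"jaw": -1},{"offset": [0,0,0],"dr": [0,0,0],"jaw": -1},{"offset": [0,0,0],"dr": [0,0,0],"jaw": -1}])

```text
clock: 41.02
ee_pos: [0.447, 0.05, 0.0163]
eef_rot: [[-1.0, -0.005, 0.0], [-0.005, 1.0, -0.0], [-0.0, -0.0, -1.0]]
force: [-0.5, -0.1, 2.9]
finger_gap: 0.0001
```

Call:
arm_command(series=[{"offset": [0,0,0.003],"dr": [0,0,0],"jaw": -1},{"offset": [0,0,0.002],"dr": [0,0,0],"jaw": -1},{"offset": [0,0,0],"dr": [0,0,0],"jaw": -1},{"offset": [0,0,0],"dr": [0,0,0],"jaw": -1}])

```text
clock: 41.35
ee_pos: [0.447, 0.05, 0.0127]
eef_rot: [[-1.0, -0.005, 0.001], [-0.005, 1.0, -0.0], [-0.001, -0.0, -1.0]]
force: [-1.6, 0.4, 9.9]
finger_gap: -0.0001
```

The force jumped from 2.9 to 9.9 N, the same depth as green, so it's at its stop. One small extra push to be sure, then retreat.

Call:
arm_command(series=[{"offset": [0,0,0.001],"dr": [0,0,0],"jaw": -1},{"offset": [0,0,0],"dr": [0,0,0],"jaw": -1},{"offset": [0,0,0],"dr": [0,0,0],"jaw": -1}])

```text
clock: 41.6
ee_pos: [0.4471, 0.05, 0.0126]
eef_rot: [[-1.0, -0.005, 0.001], [-0.005, 1.0, -0.0], [-0.001, -0.0, -1.0]]
force: [-4.7, 0.3, 17.7]
finger_gap: -0.0001
```

Call:
arm_command(series=[{"offset": [0,0,-0.02],"dr": [0,0,0],"jaw": -1},{"offset": [0,0,-0.04],"dr": [0,0,0],"jaw": -1},{"offset": [0,0,-0.045],"dr": [0,0,0],"jaw": -1},{"offset": [0,0,-0.045],"dr": [0,0,0],"jaw": -1},{"offset": [0,0,-0.045],"dr": [0,0,0],"jaw": -1},{"offset": [0.03,0,-0.02],"dr": [0,0,0],"jaw": -1},{"offset": [0.03,0,0],"dr": [0,0,0],"jaw": -1},{"offset": [0,0,0],"dr": [0,0,0],"jaw": -1}])

```text
clock: 42.27
ee_pos: [0.3956, 0.0503, 0.184]
eef_rot: [[-1.0, -0.006, -0.001], [-0.006, 1.0, -0.0], [0.001, -0.0, -1.0]]
force: [0.6, 0.4, -1.0]
finger_gap: 0.0002
```

Call:
arm_command(series=[{"offset": [0,0,0],"dr": [0,0,0],"jaw": -1},{"offset": [0,0,0],"dr": [0,0,0],"jaw": -1},{"offset": [0,0,0],"dr": [0,0,0],"jaw": -1}])

```text
clock: 42.52
ee_pos: [0.3993, 0.0497, 0.1829]
eef_rot: [[-1.0, -0.005, -0.0], [-0.005, 1.0, 0.0], [0.0, 0.0, -1.0]]
force: [0.1, -0.0, -0.0]
finger_gap: 0.0002
```

```bash
python3 p.py - - - -;python3 - <<'E'
from m import *
f,z,K,W=grab('scene'); save(f,'s33.png',1.4)
f,z,K,W=grab('wrist'); save(f,'w33.png',1.2)
P=cloud(z,K,W); h=cv2.cvtColor(f,cv2.COLOR_RGB2HSV).astype(int)
b=(h[...,0]>100)&(h[...,0]<118)&(h[...,1]>120)&(abs(P[...,0]-.56)<.12)&(abs(P[...,1]+.01)<.13)
m=b&(P[...,2]<.08)&(P[...,2]>.055)
for y0,y1 in [(-.1,-.05),(-.05,.03),(.03,.08)]:
    k=m&(P[...,1]>y0)&(P[...,1]<y1); print('floor z',k.sum(),np.median(P[k][:,2]).round(4))
print('rim rect',rect(b,.09,K,W))
E
```

```text
t 42.52 pos [0.3993 0.0497 0.1829] yaw -179.71 gap 0.0002 F [ 0.1 -0.  -0. ] j [-0.16 -0.01  1.87  0.    1.28 -1.73]
shift now-axes [0. 0. 0.] rows 0.0 | turn z 0.0 | tilt frac tool [ 0.0002 -0.0006 -0.    ]
shift after-turn axes [0. 0. 0.]
floor z 534 0.0683
floor z 1920 0.0682
floor z 0 nan
rim rect [array([498. , -47.3]), array([ 76.2, 158.1]), 21.1]
  return _methods._mean(a, axis=axis, dtype=dtype,
  ret = ret.dtype.type(ret / rcount)
```

View pics/s33.png

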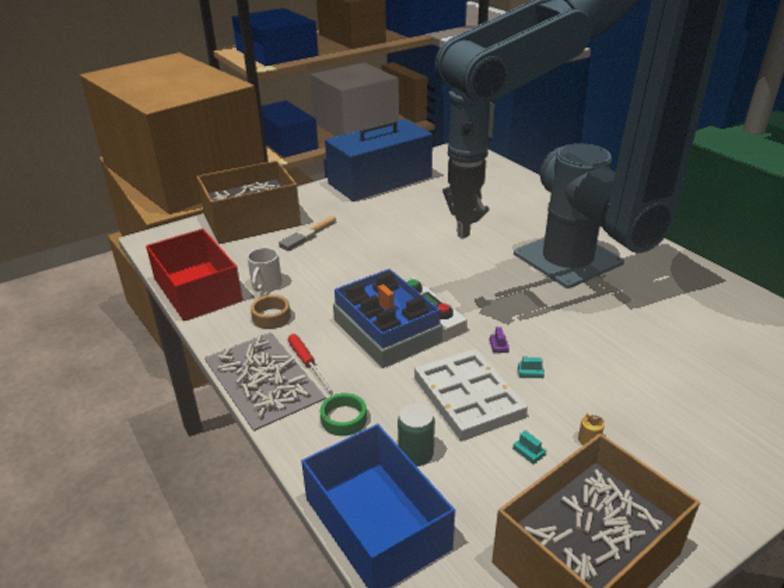

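View pics/w33.png

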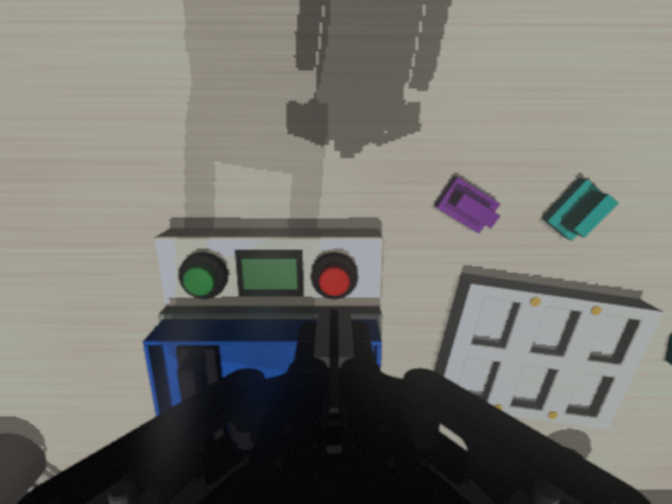

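```bash
python3 -c "
from cell import bot
print(bot.close_job())"
```

```text
the job is handed in; nothing more can be done
None
```

The job is done and handed in, at about 42.5 s. I set the pan on the pegs and pressed green to its stop at 11.5 N. I then moved all five black parts from the mould into the pan and pressed red to its stop at 17.7 N.

**Last checks that passed:** The pan floor measured 68.0–68.3 mm high where it was visible, against 68 mm for fully home. The mould is empty and the five parts stand upright in the pan. No bystander or look-alike shows any displacement in the pictures, and the robot was clear of everything.

**What failed or disagreed:**
- **Fingertip position:** the shut fingertips are about 40 mm behind the reported TCP, which both the wrist and scene cameras showed. Because of this my first grasp of the pan closed on air, just above the bar. I allowed for it from then on.
- **Last wrist check:** the gripper hid most of the pan, so one of the three floor readings was empty and the rim outline was unusable. For the part of the pan it hid, I relied on the earlier view, taken before the red press, and on the last scene picture.

I saw no knock and no grip slip.

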